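# Find the electrode gap with a comb gauge

## Task

Gauge the slot of the electrode cell that stands in the green tape square: take the comb gauge from its cradle by the orange grip and try the leaves upright in the slot one by one, thinnest first and each to the slot's floor, until one binds on the slot's rim; feel for that gently, for the cell's head rides on a soft spring and must never be pushed down as much as 10 mm. Lift the gauge clear, put the thickest leaf that went in back into that slot, fully home, and let go, so that the gauge stays standing there. Leave the other two cells, and everything else on the bench, alone.

Things in the scene. Friction and masses are not known exactly. Their poses are not given: they have to be found in the camera images.
- tape_centre (a point): Centre, on the bench top, of a flat square of green tape (122x122 outside) round the one cell to be gauged.
- gauge: Comb gauge, loose: four steel leaves (13 wide in y, 24 long, square ends) in a row under an aluminium bar (x 16, y 106, z 24 to 34 above the tips; blue band at the thin-leaf end), orange grip rib on top (x 14, y 56, z 34 to 74; grip it across x). Starts upright in the cradle. Origin mid-row at the leaf tips; x across leaf thickness, y along the row to the thinnest leaf, z up. About 0.09 kg.
- leaf1 (a point): Middle of the tip of the thinnest leaf, 4.0 thick, at y=+42 in the gauge frame.
- leaf2 (a point): Middle of the tip of the second leaf, 7.5 thick, at y=+14 in the gauge frame.
- leaf3 (a point): Middle of the tip of the third leaf, 11.0 thick, at y=-14 in the gauge frame.
- leaf4 (a point): Middle of the tip of the thickest leaf, 14.5 thick, at y=-42 in the gauge frame.
- cradle: Grey open trough on the bench, fixed, 34x132 outside (long in its y), walls 4 thick and 20 high, floor 4 thick, on a 60x150x3 foot. The gauge stands in it. Origin at the centre of its underside.
- cell_p: Electrode cell P, fixed: grey base 80x80x12, a short post, and on it a sprung steel head with white cheeks (x 36, y 26.5, z 24; top face 72 above the bench), one slot in its top. The three cells look alike; which one stands in the tape square changes. Origin at the centre of its underside, straight below the slot; axes as the slot's.
- cell_p_slot (a point): Centre of this slot's mouth, on the head's top face. Slot 14.5 long (y), 20 deep, flat floor, rim chamfered 2.5. Its width across x (the gap) is not told and differs by cell: one of leaves 1, 2, 3 fits with 1.5 to spare (thinner ones too); the next thicker leaf is 2 too thick and stops on the chamfer, 1 to 2 below the top face. x across the gap, z up.
- cell_p_head (a joint): How far that cell's head is pressed down on its spring, m: 0 is up, 0.014 is the bottom stop. It begins to give at 4 N and then 0.6 N more per mm; it springs back.
- cell_q: Electrode cell Q, fixed: grey base 80x80x12, a short post, and on it a sprung steel head with white cheeks (x 36, y 26.5, z 24; top face 72 above the bench), one slot in its top. The three cells look alike; which one stands in the tape square changes. Origin at the centre of its underside, straight below the slot; axes as the slot's.
- cell_q_slot (a point): Centre of this slot's mouth, on the head's top face. Slot 14.5 long (y), 20 deep, flat floor, rim chamfered 2.5. Its width across x (the gap) is not told and differs by cell: one of leaves 1, 2, 3 fits with 1.5 to spare (thinner ones too); the next thicker leaf is 2 too thick and stops on the chamfer, 1 to 2 below the top face. x across the gap, z up.
- cell_q_head (a joint): How far that cell's head is pressed down on its spring, m: 0 is up, 0.014 is the bottom stop. It begins to give at 4 N and then 0.6 N more per mm; it springs back.
- cell_r: Electrode cell R, fixed: grey base 80x80x12, a short post, and on it a sprung steel head with white cheeks (x 36, y 26.5, z 24; top face 72 above the bench), one slot in its top. The three cells look alike; which one stands in the tape square changes. Origin at the centre of its underside, straight below the slot; axes as the slot's.
- cell_r_slot (a point): Centre of this slot's mouth, on the head's top face. Slot 14.5 long (y), 20 deep, flat floor, rim chamfered 2.5. Its width across x (the gap) is not told and differs by cell: one of leaves 1, 2, 3 fits with 1.5 to spare (thinner ones too); the next thicker leaf is 2 too thick and stops on the chamfer, 1 to 2 below the top face. x across the gap, z up.
- cell_r_head (a joint): How far that cell's head is pressed down on its spring, m: 0 is up, 0.014 is the bottom stop. It begins to give at 4 N and then 0.6 N more per mm; it springs back.
- wash_bottle: White squeeze wash bottle with red cap and bent spout, 74x101x198, loose bystander. Origin at the centre of its underside.
- timer: White bench timer with a small display, 26x64x60, loose bystander. Origin at the centre of its underside.
- flask: Clear waisted flask, 47 wide and 86 tall, loose bystander. Origin at the centre of its underside.

How it is judged:
By the outcome, as a careful person would: the job done as asked, in the order asked, and still so for the second after the job is handed in, with the robot touching nothing.
It also fails if it takes over 59 s, if anything falls off the work surface, if the arm or the gripper's body presses on something with over 40 N, if the wrist force passes 120 N, or if a joint passes its speed limit or range.

## Robot

A 6-joint arm with a two-finger parallel gripper is mounted at the origin on a cart in front of the work surface, level with it; the furniture and walls round the work are solid. World frame = base frame: x ahead of the robot, y to its left, z up, the work surface at z = 0. Lengths are in m, angles in rad, forces in N, time in s.
With the tool pointing down it reaches from about 0.325 to 0.875 m from the base axis. Payload 4.4 kg.
Tool frame: the origin (TCP) lies on the centre line of the jaws, within the pads' length; the fingertips stand arm.finger_overhang ahead of it and the grasp point (between the pads) is the TCP (arm.finger_overhang is the distance from the TCP to the fingertips, in m); z points along the fingers, y is the direction in which the jaws open and shut (so a half turn about z gives the same grasp; the last joint's range is limited). The gripper opens to 85 mm and grips with 20 to 120 N. Pads are 22 mm wide; open, the fingers measure 114 mm over their backs; the gripper's body (76 mm by 85 mm) begins 54 mm behind the grasp point. The pads swing forward as they close: fully open they stand 13 mm farther back than shut.
Start: joints at [0.996, 0.207, 1.542, -0, 1.393, -0.15], TCP at [0.237, 0.524, 0.25] pointing down, gripper open.
Joint ranges: [-2.73, 2.73], [-0.86, 2.22], [0.23, 2.46], [-1.11, 4.25], [0.08, 2.63], [-2.82, 2.82]. Speed limits (rad/s): [2.79, 2.79, 3.14, 3.14, 3.14, 3.14].

## Interface

Orientations are given as a unit quaternion [x, y, z, w].
In Python, from plant import arm gives the robot as it stands. The module is installed in compiled form; this text tells all that it offers.
- The arm moves only by the tool play_rows, never from a script. Its argument "deltas" is a list that holds one entry, the list of rows, each a list of 5 numbers: the shift along the tool's x, y, z in m, then the turn about the tool's z in degrees, then the opening, from 0 (shut) to 1 (fully open). A call has 1 to 20 rows; each row shifts and turns the commanded pose from where the row before left it, along the tool's axes as they then stand; what a row does not reach is not made up. A row lasts 1/8 s, in which the tool goes at most 62.5 mm and 10.7 degrees, less where a joint would pass 70% of its speed; a pose out of reach is approached as far as the arm can. A call with a gripper value outside its range is refused whole. The fingers move at their own pace and stop on an object; the grip force is fixed at half the most. Time passes only in rows, so rows that do not move let the fingers close. It gives the time, the measured TCP pose, the force and the opening at its end, in the units of the state.
- arm.state(): the state, without advancing time (a new reading comes with each control period).
- arm.grab_frame(name): name is "side" or "top"; returns a dict with "frame" (400x640x3 uint8, red, green, blue), "range_z" (400x640 float32, m along the optical axis (not along the pixel's ray), 0 where there is no reading), "fx", "fy", "cx", "cy" (pixels), "k1" (the pictures are not rectified: a ray, as slopes to the right and down, at radius r is drawn at 1 + k1 r^2 times it, then the intrinsics apply), "R" (3x3) and "t" (3): a world point X has camera coordinates R X + t. Camera axes: x right, y down, z forward; pixel columns grow to the right and rows downward; lengths in m; the calibration is good to about 2 mm. A picture is of the moment at which its call begins.
- arm.sign_off(): hands the job in, once; it reports no verdict.
Trained networks look in the newest picture that a camera, given by its name, has taken for a name from the list of things; names that differ only in an ending like _2 or _b are one class to them, and where a whole thing is asked for, a point or a joint stands for the part that bears it (a point fixed in the world has none). Each returns a list of dicts, best first, with "p" (0 to 1); they miss things now and then, are a little off and sometimes report something else, mostly with a low value. They report only what shows in the picture. A call takes as long as a camera call.
- arm.boxes_of(camera, label): "rect" ([centre column, centre row, width, height] in pixels, round what is visible of it).
- arm.outline_of(camera, label): "pixels" (400x640 bool, what is visible of it) and "rect" ([centre column, centre row, width, height] in pixels, round what is visible of it).
The state is a dict: "time_s": time; "joint_pos": joint angles; "qvel": joint speeds; "joint_torque": joint torques, N m; "position": TCP position; "orientation": TCP orientation; "force": force on the tool from outside, world axes, zero at the start; "torque": the same for the moment, N m; "gripper_width": opening from 0.0 (shut) to 1.0 (fully open).
Only numpy, scipy, OpenCV 4.12 (cv2) and the standard library are available. Lean on these libraries where they do the work, as an engineer would, in place of code of your own. Each camera call takes 0.05 s, during which the arm holds its last target.

## Working session

There is one attempt and no reset: what is moved stays moved. The work goes in short steps, Python scripts to look and compute and a tool call to move; the robot and the scene stay as the last step left them, time stands still between calls to the robot, and variables do not carry over. Pictures are saved under pics/ and viewed, and the job is handed in when it is done.

Besides the shell and the picture viewer there is one more tool, called after "Request:" as name([rows], argument=value, ...), one row to a line, values as JSON. play_rows: Moves the arm, as the interface text tells. Its arguments: {"type":"object","properties":{"deltas":{"type":"array"}},"required":["deltas"]}

```bash
mkdir -p pics; python3 - <<'E'
from plant import arm
import cv2,numpy as np
s=arm.state(); print(s, arm.finger_overhang)
for n in("side","top"):
    f=arm.grab_frame(n); cv2.imwrite(f"pics/{n}0.png",f["frame"][:,:,::-1])
    np.savez(f"{n}0.npz",**f)
    print(n,f["fx"],f["fy"],f["cx"],f["cy"],f["k1"],f["R"],f["t"], -f["R"].T@f["t"])
    for l in("gauge","cradle","tape_centre","cell_p","cell_q","cell_r","wash_bottle","timer","flask","leaf1"):
        print(l,[(np.round(d["rect"]).tolist(),round(d["p"],2)) for d in arm.boxes_of(n,l)][:4])
E
```

```text
{'time_s': 0.0, 'joint_pos': array([ 9.95498861e-01,  2.07425362e-01,  1.54296067e+00, -1.51655980e-05,
        1.39349971e+00, -1.50510019e-01]), 'qvel': array([-2.27258798e-04,  1.73920625e-03,  5.68491848e-04, -1.52223060e-05,
        2.30233036e-03,  8.76831495e-04]), 'joint_torque': array([-6.54034502e-04, -3.83018911e+01, -2.91602826e+01, -2.57643169e-04,
        1.04989554e-02,  2.69660518e-06]), 'position': array([0.23659868, 0.52328109, 0.24911948]), 'orientation': array([ 2.10798981e-01,  9.77528759e-01, -1.07451940e-03, -4.00035981e-04]), 'force': array([-0.8044262 , -0.95699741,  0.74989132]), 'torque': array([0.02679472, 0.02225094, 0.01158743]), 'gripper_width': 0.9973248730602137} 0.019
side 374.21717146948436 374.21717146948436 318.21689716134176 195.96994045480062 -0.057837895347714594 [[-0.9997156   0.02351918 -0.003945  ]
 [ 0.01690285  0.58212281 -0.81292517]
 [-0.01682286 -0.81276065 -0.5823548 ]] [0.59540831 0.00473562 1.18219681] [0.61504687 0.94408282 0.69465658]
gauge [([374.0, 243.0, 21.0, 37.0], 0.91)]
cradle [([374.0, 256.0, 34.0, 42.0], 0.59), ([372.0, 24
[... 1100 characters left out ...]
0.0, 229.0, 40.0, 42.0], 0.65), ([259.0, 244.0, 35.0, 8.0], 0.65)]
cell_p [([451.0, 267.0, 30.0, 31.0], 0.96), ([360.0, 226.0, 28.0, 29.0], 0.95), ([182.0, 222.0, 37.0, 33.0], 0.78)]
cell_q [([451.0, 267.0, 30.0, 31.0], 0.96), ([360.0, 226.0, 28.0, 29.0], 0.95), ([182.0, 222.0, 37.0, 33.0], 0.78)]
cell_r [([451.0, 267.0, 30.0, 31.0], 0.96), ([360.0, 226.0, 28.0, 29.0], 0.95), ([182.0, 222.0, 37.0, 33.0], 0.78)]
wash_bottle [([428.0, 164.0, 51.0, 38.0], 0.73)]
timer [([268.0, 180.0, 23.0, 16.0], 0.55), ([359.0, 224.0, 26.0, 26.0], 0.42)]
flask [([450.0, 211.0, 27.0, 16.0], 0.66), ([360.0, 229.0, 43.0, 46.0], 0.49)]
leaf1 [([259.0, 245.0, 38.0, 12.0], 0.85), ([456.0, 267.0, 18.0, 17.0], 0.44)]
```

```bash
python3 - <<'E'
import cv2,numpy as np
for n,(a,b,c,d) in dict(side=(260,120,420,360),top=(160,140,490,300)).items():
    im=cv2.imread(f"pics/{n}0.png")[b:d,a:c]; k=min(800/(c-a),600/(d-b))
    cv2.imwrite(f"pics/{n}0z.png",cv2.resize(im,None,fx=k,fy=k,interpolation=cv2.INTER_CUBIC)[:600,:800])
E
```

```text
(no output)
```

View pics/top0.png

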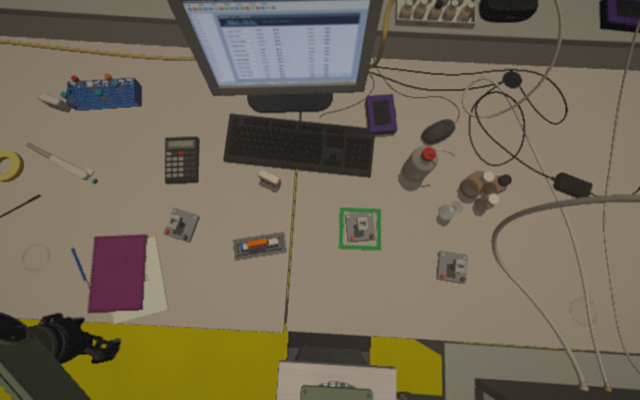

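View pics/side0.png

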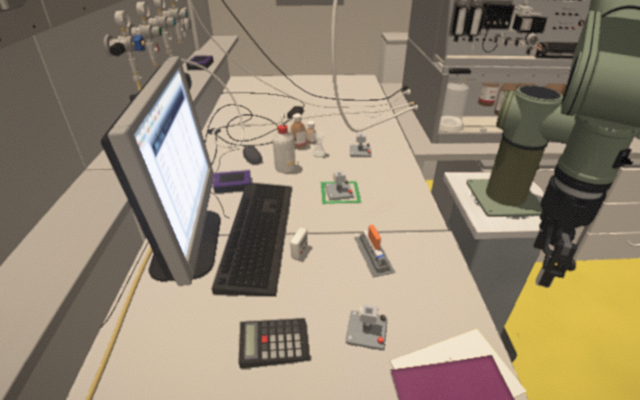

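```bash
sleep 0
```

```text
(no output)
```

View pics/top0z.png

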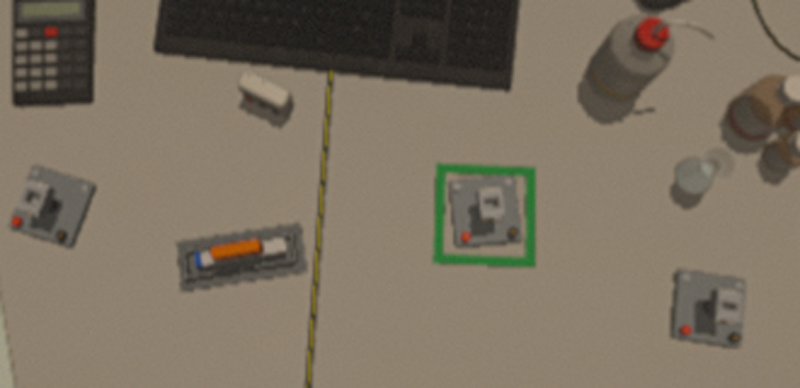

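View pics/side0z.png

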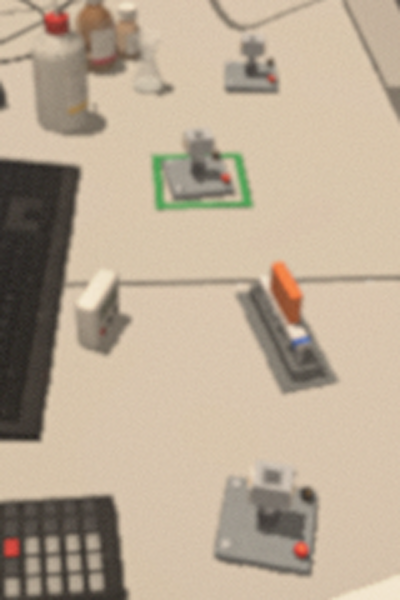

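The top view shows the target cell in the green tape at about (360,229) and the gauge in its cradle at about (260,244), with the blue band at its left (+y) end. Other cells are at (182,222) and (451,267). The timer is at (269,180), the bottle at (420,165) and the flask at (447,213). Next I'll measure precisely with orthorectified views.

```bash
cat > h.py <<'E'
import cv2,numpy as np
def load(n): return dict(np.load(n))
def proj(f,X):
    X=np.asarray(X,float).reshape(-1,1,3)
    K=np.array([[f["fx"],0,f["cx"]],[0,f["fy"],f["cy"]],[0,0,1]],float)
    p,_=cv2.projectPoints(X,cv2.Rodrigues(f["R"])[0],np.asarray(f["t"],float),K,np.array([float(f["k1"]),0,0,0,0]))
    return p.reshape(-1,2)
def unproj(f,uv,z):
    K=np.array([[f["fx"],0,f["cx"]],[0,f["fy"],f["cy"]],[0,0,1]],float)
    n=cv2.undistortPoints(np.asarray(uv,float).reshape(-1,1,2),K,np.array([float(f["k1"]),0,0,0,0])).reshape(-1,2)
    d=np.c_[n,np.ones(len(n))]@f["R"]; c=-f["R"].T@f["t"]
    return c+d*((z-c[2])/d[:,2])[:,None]
def ortho(f,img,cx,cy,h,z,mm=0.5):
    # up = +x world, left = +y
    n=int(2*h/mm*1000)
    r,c=np.mgrid[0:n,0:n]
    X=cx+(n/2-r-.5)*mm/1000; Y=cy+(n/2-c-.5)*mm/1000
    p=proj(f,np.stack([X,Y,np.full_like(X,z)],-1)).reshape(n,n,2).astype(np.float32)
    return cv2.remap(img,p[...,0],p[...,1],cv2.INTER_CUBIC)
def grab(arm,n,k=4):
    fs=[arm.grab_frame(n) for _ in range(k)]
    f=dict(fs[0]); f["frame"]=np.mean([g["frame"] for g in fs],0)
    f["range_z"]=np.median([g["range_z"] for g in fs],0); return f
E
python3 - <<'E'
from h import *
from plant import arm
for n in("top","side"):
    f=grab(arm,n,5); np.savez(n+"1.npz",**f)
    im=f["frame"].astype(np.float32)[:,:,::-1]
    for l in("cell_p",):
        pass
    # tape centre guess
    g=im
    m=(g[...,1]>g[...,2]*1.4)&(g[...,1]>g[...,0]*1.3)&(g[...,1]>50)
    v,u=np.nonzero(m); print(n,len(u))
    W=unproj(f,np.c_[u,v],0.0); sel=(abs(W[:,1]+0.0)<.3)&(W[:,0]>0.3)&(W[:,0]<.8)
    W=W[sel]; print(np.median(W,0), cv2.minAreaRect((W[:,:2]*1000).astype(np.float32)))
E
```

```text
top 533
[ 0.52062985 -0.05520278  0.        ] ((525.4346923828125, -49.87582778930664), (120.20602416992188, 119.39822387695312), 1.2645162343978882)
side 133
[ 0.53375286 -0.02713673  0.        ] ((524.5477294921875, -46.26225662231445), (117.29280090332031, 109.93354034423828), 1.6650983095169067)
```

```bash
python3 - <<'E'
from h import *
rows=[]
for n in("top","side"):
    f=load(n+"1.npz"); im=f["frame"].astype(np.float32)[:,:,::-1].copy()
    r=[]
    for z in (0.0,0.012,0.072):
        o=ortho(f,im,0.525,-0.05,0.065,z,0.5); o=np.clip(o*1.5,0,255).astype(np.uint8)
        for k in range(0,260,20): o[k,::4]=(255,255,0) if k==120 else o[k,::4]
        r.append(cv2.resize(o,(260,260)))
    rows.append(np.hstack(r))
cv2.imwrite("pics/orth_cell.png",np.vstack(rows))
rows=[]
for n in("top","side"):
    f=load(n+"1.npz"); im=f["frame"].astype(np.float32)[:,:,::-1].copy()
    uv=[(260,244)]; 
    r=[]
    for z in (0.003,0.038,0.078):
        c=unproj(load("top1.npz"),[(260,244)],0.05)[0]
        if n=="top" and z==0.003: print(c)
        o=ortho(f,im,c[0],c[1],0.09,z,0.7)
        r.append(cv2.resize(np.clip(o*1.5,0,255).astype(np.uint8),(260,260)))
    rows.append(np.hstack(r))
cv2.imwrite("pics/orth_g.png",np.vstack(rows))
E
```

```text
[0.45831775 0.22922755 0.05      ]
```

View pics/orth_cell.png

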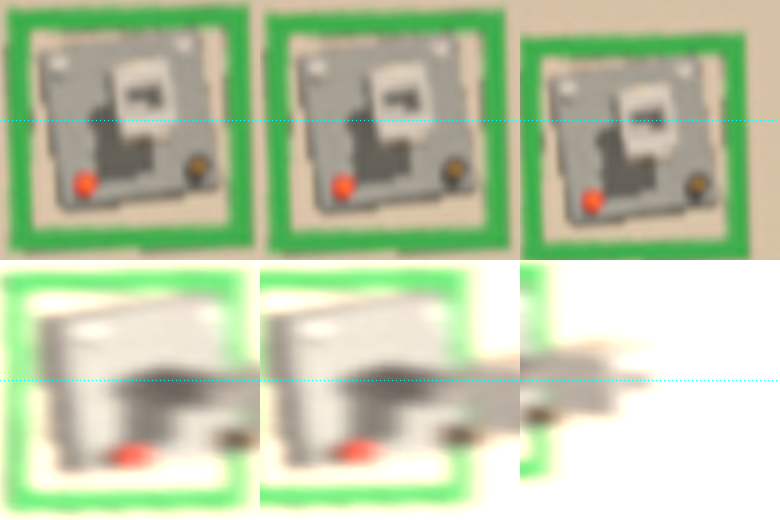

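View pics/orth_g.png

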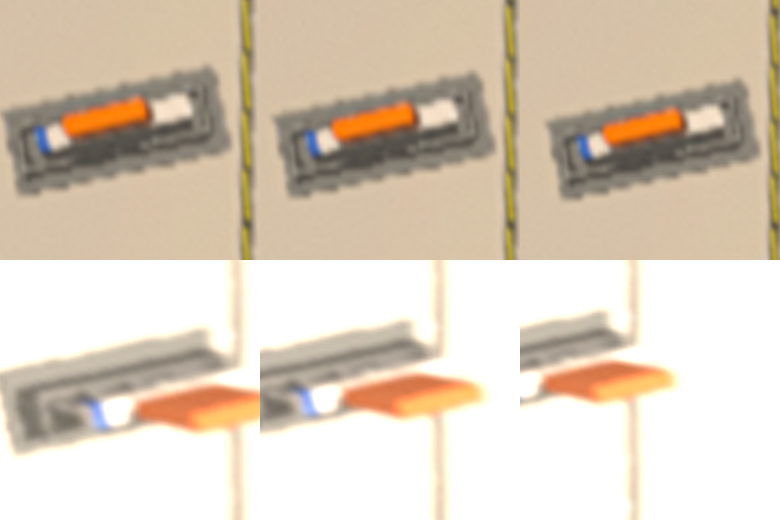

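```bash
cat > fit.py <<'E'
from h import *
from scipy.optimize import minimize
def rect(x0,y0,lx,ly,z):
    c=np.array([[1,1],[1,-1],[-1,-1],[-1,1]])*[lx/2,ly/2]+[x0,y0]
    return [(np.r_[c[i],z],np.r_[c[(i+1)%4],z]) for i in range(4)]
def samples(edges,n=40):
    t=(np.arange(n)+.5)/n
    P=[];D=[]
    for a,b in edges:
        P.append(a+(b-a)*t[:,None]); d=(b-a)[:2]/np.linalg.norm((b-a)[:2]); D.append(np.repeat([[d[1],-d[0],0]],n,0))
    return np.vstack(P),np.vstack(D)   # outward-ish normals
def score(f,g,pose,P,N,eps=0.0015):
    x,y,th=pose; c,s=np.cos(th),np.sin(th); R=np.array([[c,-s,0],[s,c,0],[0,0,1]])
    o=np.array([x,y,0])
    A=proj(f,(P+N*eps)@R.T+o);B=proj(f,(P-N*eps)@R.T+o)
    S=lambda p:cv2.remap(g,p[:,0].astype(np.float32)[None],p[:,1].astype(np.float32)[None],cv2.INTER_LINEAR)[0]
    return (S(A)-S(B))
E
python3 - <<'E'
from fit import *
f=load("top1.npz"); im=f["frame"].astype(np.float32); im=np.stack([im[...,i].copy() for i in range(3)],-1)
fs=load("side1.npz"); ims=fs["frame"].astype(np.float32)
def run(f,im,edges,p0,ks=0.004,thr=.2):
    P,N=samples(edges,30)
    def cost(p):
        d=score(f,im,[p[0]/1e3,p[1]/1e3,p[2]/100],P,N)
        return -np.mean(np.abs(d.reshape(len(edges),-1,3).mean(1)).sum(1))
    best=None
    for dx in(-4,0,4):
        for dy in(-4,0,4):
            for a in(-5,0,5):
                r=minimize(cost,[p0[0]*1e3+dx,p0[1]*1e3+dy,p0[2]*100+a],method="Nelder-Mead",options=dict(initial_simplex=None,xatol=.02,fatol=1e-3))
                if best is None or r.fun<best.fun: best=r
    return np.r_[best.x[:2],np.degrees(best.x[2]/100),best.fun].round(2)
p0=(.525,-.05,-.08)
for nm,F,I in(("top",f,im),("side",fs,ims)):
  for a0 in (.1,):
    print(nm,"tape out",run(F,I,rect(0,0,.122,.122,0),(.525,-.05,0.02)))
    print(nm,"base",run(F,I,rect(0,0,.08,.08,.012),(.525,-.05,a0)))
    print(nm,"head",run(F,I,rect(0,0,.036,.0265,.072),(.525,-.055,a0)))
    print(nm,"slot",run(F,I,rect(0,0,.009,.0145,.072),(.525,-.055,a0)))
    print(nm,"base+head",run(F,I,rect(0,0,.08,.08,.012)+rect(0,0,.036,.0265,.072),(.525,-.055,a0)))
for nm,F,I in(("top",f,im),("side",fs,ims)):
    for z in(.003,):print(nm,"foot",run(F,I,rect(0,0,.06,.15,z),(.458,.229,0.15)))
    print(nm,"grip",run(F,I,rect(0,0,.014,.056,.078),(.458,.229,.15)))
    print(nm,"bar",run(F,I,rect(0,0,.016,.106,.038),(.458,.229,.15)))
    print(nm,"grip+bar",run(F,I,rect(0,0,.014,.056,.078)+rect(0,0,.016,.106,.038),(.458,.229,.15)))
E
```

```text
top tape out [525.44 -49.96   1.23 -79.77]
top base [526.61 -47.94   8.39 -41.76]
top head [530.05 -48.95   3.11 -55.96]
top slot [530.52 -48.63   2.98 -61.85]
top base+head [528.17 -48.65   6.46 -42.16]
side tape out [524.39 -48.08   1.19 -64.83]
side base [545.93 -49.14   2.68 -35.29]
side head [529.73 -16.64   3.76 -38.96]
side slot [529.5  -40.7    3.04 -37.56]
side base+head [530.74 -41.63   9.29 -24.41]
top foot [457.28 238.37  12.22 -59.59]
top grip [460.25 232.29  11.93 -77.75]
top bar [461.45 235.12  11.86 -57.15]
top grip+bar [460.09 234.04  14.05 -66.05]
side foot [457.41 243.18  12.54 -71.78]
side grip [460.63 239.72  13.2  -50.48]
side bar [456.49 227.95  12.17 -56.6 ]
side grip+bar [461.21 239.48  13.85 -43.74]
```

```bash
cat > ov.py <<'E'
from fit import *
def overlay(f,items,box,k,out):
    a,b,c,d=box; im=np.clip(f["frame"].astype(np.float32)[b:d,a:c,::-1]*1.4,0,255).astype(np.uint8)
    im=cv2.resize(im,None,fx=k,fy=k,interpolation=cv2.INTER_CUBIC)
    for edges,(x,y,th),col in items:
        c_,s=np.cos(th),np.sin(th);R=np.array([[c_,-s,0],[s,c_,0],[0,0,1]])
        for e in edges:
            p=((proj(f,np.array(e)@R.T+[x,y,0])+.5-[a,b])*k)
            cv2.line(im,tuple(int(v) for v in p[0].round()),tuple(int(v) for v in p[1].round()),col,1,cv2.LINE_AA)
    cv2.imwrite(out,im)
E
python3 - <<'E'
from ov import *
f=load("top1.npz");fs=load("side1.npz")
d=np.radians
po=(.5275,-.0485,d(7))
it=[(rect(0,0,.08,.08,.012),po,(255,0,0)),(rect(0,0,.036,.0265,.072),po,(0,0,255)),(rect(0,0,.009,.0145,.072),po,(0,255,255))]
overlay(f,it,(335,203,385,253),11,"pics/o1.png")
overlay(fs,it,(315,165,365,210),12,"pics/o2.png")
po=(.4595,.236,d(12.5))
it=[(rect(0,0,.06,.15,.003),po,(255,0,0)),(rect(0,0,.016,.106,.038),po,(0,0,255)),(rect(0,0,.014,.056,.078),po,(0,255,0))]
overlay(f,it,(230,220,290,270),11,"pics/o3.png")
overlay(fs,it,(345,215,405,280),9,"pics/o4.png")
a=[cv2.imread(f"pics/o{i}.png") for i in(1,2,3,4)]
cv2.imwrite("pics/o12.png",cv2.resize(np.hstack([a[0][:540],a[1][:540]]),None,fx=.69,fy=.69))
E
```

```text
(no output)
```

View pics/o1.png

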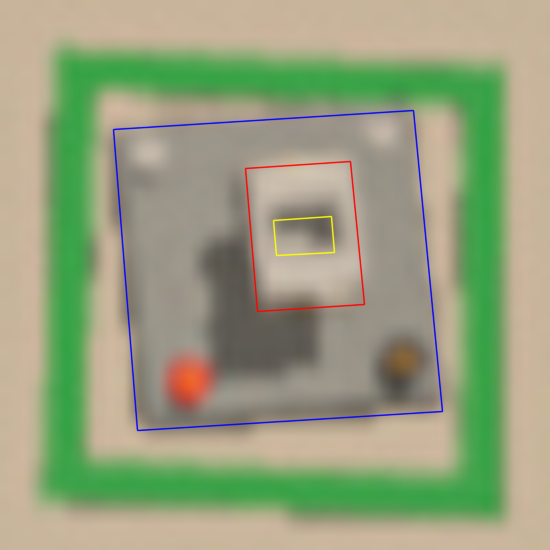

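View pics/o2.png

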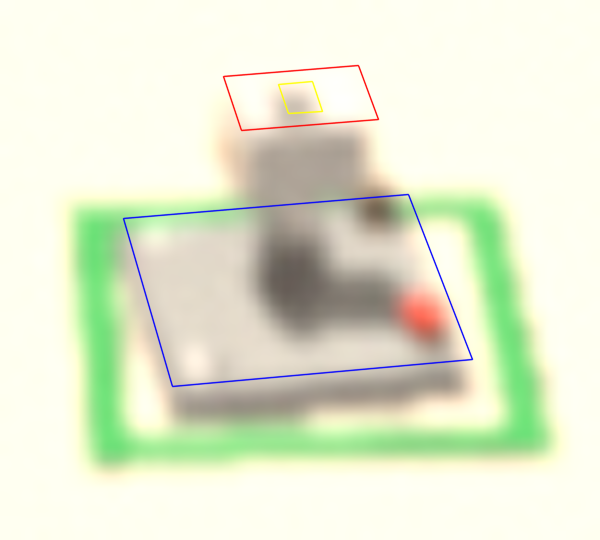

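View pics/o3.png

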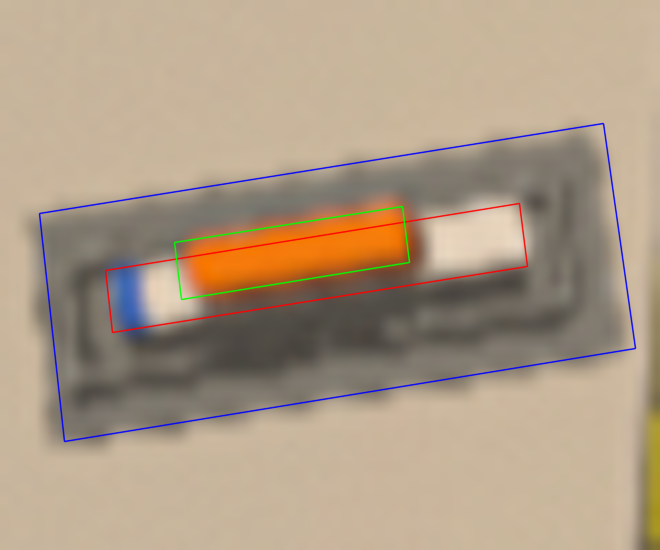

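View pics/o4.png

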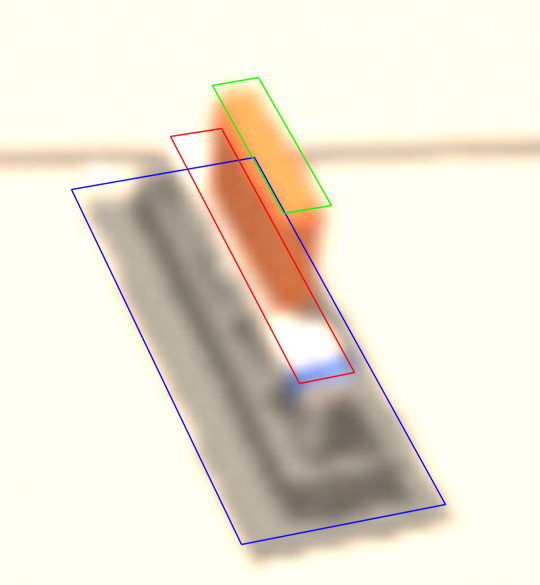

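```bash
python3 - <<'E'
from h import *
def cloud(f):
    v,u=np.mgrid[0:400,0:640]; K=np.array([[f["fx"],0,f["cx"]],[0,f["fy"],f["cy"]],[0,0,1]],float)
    n=cv2.undistortPoints(np.stack([u,v],-1).reshape(-1,1,2).astype(float),K,np.array([float(f["k1"]),0,0,0,0])).reshape(-1,2)
    z=f["range_z"].reshape(-1); C=np.c_[n*z[:,None],z]
    return ((C-f["t"])@f["R"]).reshape(400,640,3)
for n in("top","side"):
    f=load(n+"1.npz"); W=cloud(f); ok=f["range_z"]>0
    np.save(n+"W.npy",W)
    t=ok&(abs(W[...,0]-.525)<.08)&(abs(W[...,1]+.05)<.08)
    fl=W[t&(W[...,2]<.006)]; print(n,"bench z",fl[:,2].mean(),fl[:,2].std())
    h=W[t&(W[...,2]>.062)&(W[...,2]<.085)]; print("head",len(h),np.median(h,0),h.min(0),h.max(0))
    print(cv2.minAreaRect((h[:,:2]*1e3).astype(np.float32)))
    b=W[t&(W[...,2]>.006)&(W[...,2]<.02)];print("base",len(b),np.median(b[:,2]),cv2.minAreaRect((b[:,:2]*1e3).astype(np.float32)))
    t=ok&(abs(W[...,0]-.458)<.09)&(abs(W[...,1]-.235)<.09)
    h=W[t&(W[...,2]>.065)&(W[...,2]<.095)]; print("grip",len(h),np.median(h,0),cv2.minAreaRect((h[:,:2]*1e3).astype(np.float32)))
    h=W[t&(W[...,2]>.03)&(W[...,2]<.095)]; print("gauge",len(h),cv2.minAreaRect((h[:,:2]*1e3).astype(np.float32)))
    for (lo,hi) in((.065,.095),(.03,.06)):
        h=W[t&(W[...,2]>lo)&(W[...,2]<hi)]
        if len(h)>5:
            print(lo,h.mean(0),np.degrees(np.arctan2(*np.linalg.svd(h[:,:2]-h[:,:2].mean(0))[2][0])))
print(np.round(np.load("topW.npy")[216:242:1,350:372,2]*1000).astype(int))
E
```

```text
top bench z 0.000437371801173197 0.0012509754787760807
head 116 [ 0.53031728 -0.0481174   0.07188352] [ 0.51174477 -0.06288912  0.06239846] [ 0.54735439 -0.03393582  0.07451619]
((530.666015625, -48.358375549316406), (36.02446365356445, 26.29096221923828), 9.346792221069336)
base 584 0.012387983152569174 ((530.632568359375, -48.54005432128906), (79.75074005126953, 79.9708251953125), 8.692253112792969)
grip 124 [0.46068421 0.23513676 0.07750516] ((460.77301025390625, 234.4934539794922), (16.24708366394043, 55.018009185791016), 15.431487083435059)
gauge 266 ((460.3199462890625, 234.9467010498047), (16.88081932067871, 105.89228057861328), 15.414584159851074)
0.065 [0.46066519 0.23445115 0.07693666] 163.97541500756438
0.03 [0.45929543 0.23194545 0.03930418] 164.59702869980646
side bench z 0.0004976886589680295 0.000998231968350809
head 82 [ 0.52844135 -0.04113451  0.07070634] [ 0.5109174  -0.06423981  0.06207047] [ 0.54503781 -0.03277188  0.0737345 ]
((528.7022094726562, -47.1885986328125), (34.38591384887695, 28.637420654296875), 10.520785331726074)
base 348 0.012275935794445147 ((528.0
[... 1559 characters left out ...]
13 11 12]
 [13 13 11 12 12 13 12 12 12 12 12 15 13 12 11 13 12 12 13 13 13 11]
 [12 14 14 11 12 13 12 13 11 11 13 14 12 14 11 13 14 12 14 15 12 23]
 [12 13 11 12 12 14 12 11 14 13 12 13 14 12 12 12 13 12 12 19 22 24]
 [12 21 22 11 12 13 13 12 10 13 12 13 13 13 12 12 11 11 14 23 21 22]
 [22 21 23 21 13 13 12 12 15 12 13 12 14 10 11 12 10 14 12 13 23 24]
 [22 22 23 22 12 12 12 13 11 12 14  9 14 13 13 13 12 14 12 12 13 19]
 [22 22 21 21 13 13 15 13 14 15 11 12 12 11 12 13 12 11  8 11 12 12]
 [11 13 14 13 14 13 14 11 12 12 11 12 13 13 12 12 11  9 10  7 -1 -1]
 [12 12 11 12 14  8 12  7  7  5  0  0  0  1 -1  1  1  1  0 -2 -1  1]
 [-2  1 -2  0 -1 -1  2 -1  1 -1 -1 -1  4  2  1 -1  0  0  0 -1 -1 -2]]
```

```bash
cat > mv.py <<'E'
import numpy as np,sys
from plant import arm
from scipy.spatial.transform import Rotation as Ro
def st():
    s=arm.state();R=Ro.from_quat(s["orientation"]).as_matrix()
    yaw=np.degrees(np.arctan2(R[1,1],R[0,1]))  # tool y
    print("t",round(s["time_s"],2),"pos",(s["position"]*1e3).round(1),"jawyaw",round(yaw,2),"tilt",np.degrees(np.arccos(-R[2,2])).round(2),"F",s["force"].round(2),"T",s["torque"].round(3),"w",round(s["gripper_width"],3))
    return s,R
def to(x,y,z,yaw=None):
    s,R=st(); d=R.T@(np.array([x,y,z])-s["position"]*1e3)
    print("delta tool mm (before turn)",d.round(2))
    if yaw is not None:
        cur=np.degrees(np.arctan2(R[1,1],R[0,1])); t=-(yaw-cur); print("turn",round(t,2))
        a=np.radians(t); c,s_=np.cos(a),np.sin(a)
        Rn=R@np.array([[c,-s_,0],[s_,c,0],[0,0,1]])
        print("delta after turn",(Rn.T@(np.array([x,y,z])-s["position"]*1e3)).round(2))
E
python3 -c "
from mv import *
to(460,236,160,15)"
```

```text
t 1.6 pos [237.  523.9 250.3] jawyaw 65.66 tilt 0.0 F [ 0.    0.12 -0.8 ] T [ 0.009 -0.005  0.017] w 1.001
delta tool mm (before turn) [-321.83 -170.37   90.29]
turn 50.66
delta after turn [-335.78  140.9    90.29]
```

Request:
play_rows([
  [[0, 0, 0, 8.4, 1], [0, 0, 0, 8.4, 1], [0, 0, 0, 8.5, 1], [0, 0, 0, 8.4, 1], [0, 0, 0, 8.5, 1], [0, 0, 0, 8.5, 1], [-0.028, 0.0117, 0.0075, 0, 1], [-0.028, 0.0117, 0.0075, 0, 1], [-0.028, 0.0117, 0.0075, 0, 1], [-0.028, 0.0117, 0.0075, 0, 1], [-0.028, 0.0117, 0.0075, 0, 1], [-0.028, 0.0117, 0.0075, 0, 1], [-0.028, 0.0117, 0.0075, 0, 1], [-0.028, 0.0117, 0.0075, 0, 1], [-0.028, 0.0117, 0.0075, 0, 1], [-0.028, 0.0117, 0.0075, 0, 1], [-0.028, 0.0117, 0.0075, 0, 1], [-0.028, 0.0122, 0.0075, 0, 1]],
])

```text
time_s: 3.85
position: [0.4605, 0.2349, 0.1602]
orientation: [0.609, 0.793, 0.0, 0.0]
force: [1.0, 1.1, 0.1]
gripper_width: 0.997
```

```bash
python3 -c "
from mv import *
to(460,236,64,15)"
```

```text
t 3.85 pos [460.5 234.9 160.2] jawyaw 14.96 tilt 0.03 F [1.04 1.08 0.1 ] T [ 0.033 -0.006  0.006] w 0.997
delta tool mm (before turn) [ 1.24 -0.27 96.22]
turn -0.04
delta after turn [ 1.24 -0.27 96.22]
```

Request:
play_rows([
  [[0.001, 0, 0.02, 0, 1], [0, 0, 0.02, 0, 1], [0, 0, 0.02, 0, 1], [0, 0, 0.02, 0, 1], [0, 0, 0.0162, 0, 1], [0, 0, 0, 0, 1], [0, 0, 0, 0, 0], [0, 0, 0, 0, 0], [0, 0, 0, 0, 0], [0, 0, 0, 0, 0], [0, 0, 0, 0, 0], [0, 0, 0, 0, 0]],
])

```text
time_s: 5.35
position: [0.4601, 0.2368, 0.0646]
orientation: [0.609, 0.793, 0.0, 0.0]
force: [-1.1, -0.2, 5.2]
gripper_width: 0.156
```

```bash
python3 - <<'E'
from mv import *
from h import *
st()
for n,b in(("top",(220,180,330,290)),("side",(320,170,430,280))):
    f=arm.grab_frame(n); i=f["frame"][b[1]:b[3],b[0]:b[2],::-1]
    cv2.imwrite(f"pics/grip_{n}.png",cv2.resize(np.clip(i*1.4,0,255).astype(np.uint8),None,fx=4,fy=4,interpolation=cv2.INTER_CUBIC))
a=[cv2.imread(f"pics/grip_{n}.png") for n in("top","side")]
cv2.imwrite("pics/grip.png",cv2.resize(np.hstack(a),None,fx=.9,fy=.9))
E
```

```text
t 5.35 pos [460.1 236.8  64.6] jawyaw 14.96 tilt 0.06 F [-1.06 -0.21  5.21] T [-0.039  0.112 -0.019] w 0.156
```

View pics/grip.png

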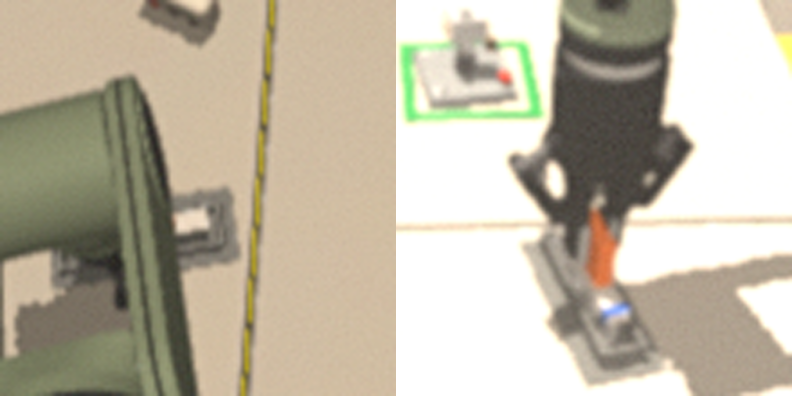

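Request:
play_rows([
  [[0, 0, -0.01, 0, 0], [0, 0, -0.02, 0, 0], [0, 0, -0.02, 0, 0], [0, 0, -0.03, 0, 0], [0, 0, -0.02, 0, 0], [0, 0, 0, 0, 0]],
])

```text
time_s: 6.2
position: [0.4607, 0.237, 0.1658]
orientation: [0.609, 0.793, 0.002, 0.001]
force: [0.1, 0.3, -1.7]
gripper_width: 0.156
```

```bash
cat > look.py <<'E'
from mv import *
from h import *
def cloud(f):
    v,u=np.mgrid[0:400,0:640]; K=np.array([[f["fx"],0,f["cx"]],[0,f["fy"],f["cy"]],[0,0,1]],float)
    n=cv2.undistortPoints(np.stack([u,v],-1).reshape(-1,1,2).astype(float),K,np.array([float(f["k1"]),0,0,0,0])).reshape(-1,2)
    z=f["range_z"].reshape(-1); C=np.c_[n*z[:,None],z]
    return ((C-f["t"])@f["R"]).reshape(400,640,3)
def look(tag,X,names=("top","side"),half=45,k=1):
    a=[]
    for n in names:
        f=grab(arm,n,k); np.savez(f"{n}_{tag}.npz",**f)
        c=proj(f,[X])[0].astype(int); b=(max(0,c[0]-half),max(0,c[1]-half)); print(n,"crop origin",b)
        i=np.clip(f["frame"][b[1]:b[1]+2*half,b[0]:b[0]+2*half,::-1]*1.3,0,255).astype(np.uint8)
        a.append(cv2.resize(i,(400,400),interpolation=cv2.INTER_CUBIC))
    cv2.imwrite(f"pics/{tag}.png",np.hstack(a))
E
python3 - <<'E'
from look import *
s,R=st(); look("lift",s["position"]-[0,0,.05])
E
```

```text
t 6.2 pos [460.7 237.  165.8] jawyaw 14.96 tilt 0.22 F [ 0.13  0.29 -1.68] T [ 0.009 -0.034  0.008] w 0.156
top crop origin (np.int64(208), np.int64(195))
side crop origin (np.int64(330), np.int64(173))
```

View pics/lift.png

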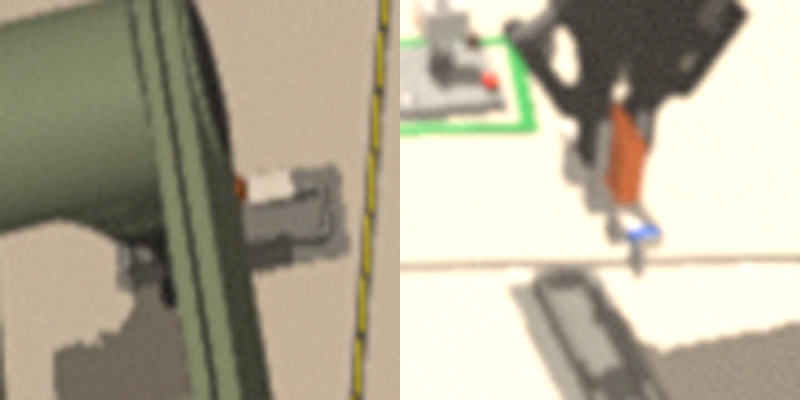

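```bash
python3 - <<'E'
from look import *
to(536,-89,157,9)
f=load("top1.npz")
for n,uv in(("bottle",(418,172)),("cap",(428,154)),("flask",(447,213)),("timer",(269,178))): print(n,np.load("topW.npy")[uv[1],uv[0]])
E
```

```text
t 6.3 pos [458.9 236.4 163.4] jawyaw 14.96 tilt 0.08 F [-1.35  0.04 -1.01] T [-0.009  0.024 -0.008] w 0.153
delta tool mm (before turn) [-334.24   -9.53    6.4 ]
turn 5.96
delta after turn [-333.43   25.22    6.4 ]
bottle [ 0.67749464 -0.194922    0.09563446]
cap [ 0.70778447 -0.20349652  0.16080123]
flask [ 0.57824377 -0.29237238  0.03915678]
timer [0.64544025 0.21915672 0.06023148]
```

Request:
play_rows([
  [[0, 0, 0, 6, 0], [-0.0278, 0.0021, 0.0005, 0, 0], [-0.0278, 0.0021, 0.0005, 0, 0], [-0.0278, 0.0021, 0.0005, 0, 0], [-0.0278, 0.0021, 0.0005, 0, 0], [-0.0278, 0.0021, 0.0005, 0, 0], [-0.0278, 0.0021, 0.0005, 0, 0], [-0.0278, 0.0021, 0.0005, 0, 0], [-0.0278, 0.0021, 0.0005, 0, 0], [-0.0278, 0.0021, 0.0005, 0, 0], [-0.0278, 0.0021, 0.0005, 0, 0], [-0.0278, 0.0021, 0.0005, 0, 0], [-0.0278, 0.0021, 0.0005, 0, 0], [0, 0, 0, 0, 0], [0, 0, 0, 0, 0]],
])

```text
time_s: 8.18
position: [0.5354, -0.0882, 0.1567]
orientation: [0.65, 0.76, -0.0, -0.002]
force: [-0.6, 0.7, -1.2]
gripper_width: 0.156
```

```bash
python3 - <<'E'
from look import *
s,R=st(); look("over1",[.53,-.05,.1],k=4); st()
for n in("side","top"):
    f=load(f"{n}_over1.npz"); W=cloud(f); fr=f["frame"]; ok=f["range_z"]>0
    b=ok&(abs(W[...,0]-.53)<.07)&(abs(W[...,1]+.048)<.07)&(W[...,2]>.006)&(W[...,2]<.02); P=W[b][:,:2]*1e3
    print(n,"base",b.sum(),cv2.minAreaRect(P.astype(np.float32)))
    h=ok&(abs(W[...,0]-.53)<.025)&(abs(W[...,1]+.048)<.025)&(W[...,2]>.066)&(W[...,2]<.08); print("head",h.sum(),cv2.minAreaRect((W[h][:,:2]*1e3).astype(np.float32)))
    o=ok&(fr[...,0]>fr[...,1]*1.7)&(fr[...,0]>80)&(W[...,2]>.1)&(abs(W[...,0]-.53)<.07)
    print("orange",o.sum()); 
    if o.sum()>5:print(cv2.minAreaRect((W[o][:,:2]*1e3).astype(np.float32)),W[o].min(0),W[o].max(0))
    v=ok&(abs(W[...,0]-.535)<.04)&(abs(W[...,1]+.08)<.1)&(W[...,2]>.09)&(W[...,2]<.128)
    print("bar/leaves",v.sum()); 
    if v.sum()>5:print(cv2.minAreaRect((W[v][:,:2]*1e3).astype(np.float32)),W[v].min(0),W[v].max(0))
E
```

```text
t 8.18 pos [535.4 -88.2 156.7] jawyaw 8.95 tilt 0.18 F [-0.56  0.68 -1.16] T [ 0.038 -0.013 -0.001] w 0.156
top crop origin (np.int64(318), np.int64(176))
side crop origin (np.int64(293), np.int64(119))
t 8.57 pos [536.5 -88.5 158.2] jawyaw 9.0 tilt 0.01 F [ 1.39 -0.48 -0.94] T [0.011 0.02  0.007] w 0.152
side base 344 ((528.0537109375, -46.733802795410156), (79.71683502197266, 81.57177734375), 7.99691104888916)
head 65 ((528.2498168945312, -47.02180480957031), (34.37273406982422, 28.248624801635742), 11.83937931060791)
orange 41
((535.002685546875, -79.4625015258789), (8.686890602111816, 44.63835906982422), 1.1457202434539795) [ 0.53030402 -0.10173799  0.1388459 ] [ 0.53907735 -0.05715907  0.16995999]
bar/leaves 55
((536.7091674804688, -80.22401428222656), (12.680026054382324, 91.19696807861328), 11.05012035369873) [ 0.52217996 -0.12455645  0.09712177] [ 0.54783071 -0.0353763   0.12773366]
top base 360 ((529.5377807617188, -41.76089859008789), (79.60994720458984, 66.20635223388672), 8.833534240722656)
head 49 ((529.4479370117188, -42.95817184448242), (36.050357818603516, 14.958330154418945), 8.823748588562012)
orange 0
bar/leaves 7
((517.81103515625, -81.10702514648438), (96.99234008789062, 14.149698257446289), 75.56562805175781) [ 0.51257376 -0.1298359   0.09001575] [ 0.53675114 -0.03590525  0.12796339]
```

View pics/over1.png

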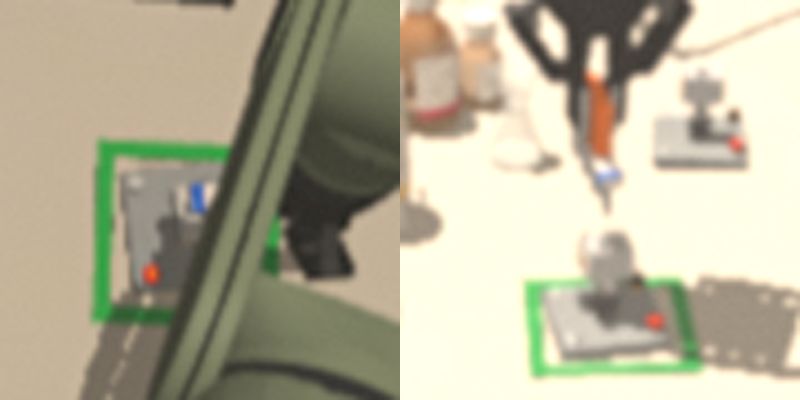

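```bash
cat > ov2.py <<'E'
from ov import *
def box3(x0,y0,lx,ly,z0,z1):
    a=rect(x0,y0,lx,ly,z0);b=rect(x0,y0,lx,ly,z1)
    return a+b+[(p[0],q[0]) for p,q in zip(a,b)]
def gauge(tz):
    return box3(0,0,.016,.106,tz+.024,tz+.034)+rect(0,0,.014,.056,tz+.074)+box3(0,.042,.004,.013,tz,tz+.024)+rect(0,.0455,.016,.001,tz+.034)[:1]
def cell(): return rect(0,0,.08,.08,.012)+rect(0,0,.036,.0265,.072)+rect(0,0,.009,.0145,.072)
E
python3 - <<'E'
from ov2 import *
d=np.radians
t=load("top_over1.npz");s=load("side_over1.npz")
G=(.5360,-.0885,d(9))
overlay(t,[(gauge(.097),G,(0,0,255)),(cell(),(.5306,-.0484,d(8.8)),(255,0,0))],(340,200,390,245),12,"pics/a1.png")
overlay(s,[(gauge(.097),G,(0,0,255)),(cell(),(.5284,-.0470,d(8.8)),(255,0,0))],(310,130,365,200),8.5,"pics/a2.png")
E
```

```text
(no output)
```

View pics/a1.png

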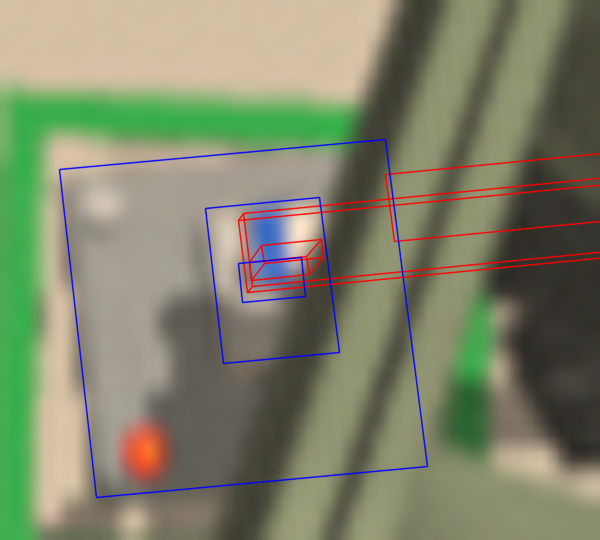

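View pics/a2.png

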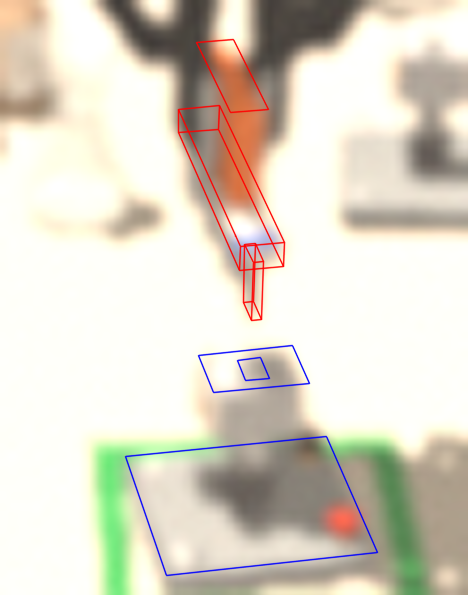

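```bash
python3 - <<'E'
from h import *
for n in("top","side"):
    f=load(n+"1.npz"); fr=f["frame"].astype(np.float32)
    c=proj(f,[[.53,-.048,.012]])[0].astype(int); b=(c[0]-25,c[1]-25)
    crop=fr[b[1]:b[1]+50,b[0]:b[0]+50].copy()
    big=cv2.resize(np.clip(crop[...,::-1]*(1.3 if n=="top" else .9),0,255).astype(np.uint8),(500,500),interpolation=cv2.INTER_NEAREST)
    # depth edges overlay
    W=np.load(n+"W.npy")[b[1]:b[1]+50,b[0]:b[0]+50,2]
    for lo,hi,col in((.006,.02,(255,0,0)),(.064,.09,(0,0,255))):
        m=cv2.resize(((W>lo)&(W<hi)).astype(np.uint8),(500,500),interpolation=cv2.INTER_NEAREST)
        cs,_=cv2.findContours(m,cv2.RETR_LIST,cv2.CHAIN_APPROX_NONE); cv2.drawContours(big,cs,-1,col,1)
    cv2.imwrite(f"pics/nn_{n}.png",big); print(b)
a=[cv2.imread(f"pics/nn_{n}.png") for n in("top","side")]
cv2.imwrite("pics/nn.png",cv2.resize(np.hstack(a),(800,400),interpolation=cv2.INTER_AREA))
E
```

```text
(np.int64(334), np.int64(201))
(np.int64(313), np.int64(163))
```

View pics/nn.png

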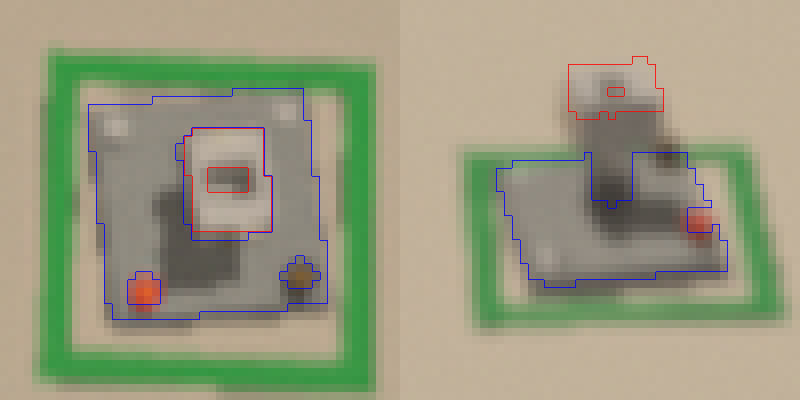

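```bash
python3 - <<'E'
from look import *
np.set_printoptions(linewidth=220)
f=load("top_over1.npz"); W=cloud(f)
print("top z mm rows 212-232, cols 352-372"); print((W[212:232,352:372,2]*1e3).round().astype(int))
m=(W[...,2]>.122)&(W[...,2]<.138)&(abs(W[...,0]-.54)<.03)&(W[...,1]>-.062)&(W[...,1]<-.02)
print(m.sum(),W[m].mean(0)*1e3,W[m].min(0)*1e3,W[m].max(0)*1e3)
print(f["frame"][212:232,352:372,2].round().astype(int)-f["frame"][212:232,352:372,0].round().astype(int))
f=load("side_over1.npz"); W=cloud(f)
c=proj(f,[[.5294,-.047,.1]])[0].round().astype(int);print(c)
print("side z"); print((W[c[1]-16:c[1]+16,c[0]-10:c[0]+10,2]*1e3).round().astype(int))
E
```

```text
top z mm rows 212-232, cols 352-372
[[  1   1   0   1  -1  -1  -1   1   0   2   0  11  12  11  11  12 440 464 487 508]
 [  2  10  11  13  12  12  13  13  13  13  13  13  11  12  13  13 451 474 494 515]
 [ 13  10  11  12  11  14  13  15  13  12  11  13  13  10  13  12 460 482 504 524]
 [ 13  13  12  13  14  14  15  14  12  14  13  13  12  12  13 444 468 489 511 529]
 [ 13  13  13  12  11  13  12  14  12  13  13  16  15  13  14 454 476 498 519 533]
 [ 12  14  12  14  12  12  68  67 128 132 132 133 131 131 131 463 483 505 524 533]
 [ 13  13  12  13  12  72  72  74 128 131 131 132 129 132 448 471 492 512 532 534]
 [ 13  12  13  12  53  73  72  73 125 133 132 130 130 131 457 479 501 521 534 533]
 [ 13  14  14  12  49  72  71  73 120 132 129 130 131 132 466 487 509 528 535 535]
 [ 13  13  12  14  11  68  74  70  72 131 133 130 131 451 473 495 515 533 536 535]
 [ 11  12  13  12  13  66  72  69  58 131 132 130 131 459 482 504 523 536 537 536]
 [ 13  11  12  13  12  64  72  73  52 127 125  90  57 468 490 511 528 537 538 537]
 [ 11  11  13  11  11  59  72  73  52  53  53  52 454 477 498 519 53
[... 4357 characters left out ...]
70  72  72  72  73   0   1   0  -1]
 [  2   1  -1   1  -1  68  72  73  73  66  67  67  70  73  72  73   0   0   1  -2]
 [ -1  -1  -1   0   0  67  72  73  71  71  63  63  68  72  72  73  72   0   1   0]
 [  1   0   0   0   0  67  69  73  72  73  73  72  72  71  72  69  71   0   2  -1]
 [  1   0   0   2  55  64  67  69  70  68  68  68  69  67  66  67  66   0   1   1]
 [ -1   0   0   0  51  59  64  65  66  65  64  64  64  63  63  63  63   1   1  -1]
 [  2   1   0   0   1  57  60  60  63  60  60  61  62  61  59  58  59   0   0   0]
 [ -1  -2   0   0   0  53  57  57  58  58  57  57  57  56  56  55  55   0  -1  -1]
 [ -1   1   1   2   1   0  53  54  55  54  55  52  53  53  53  53  51  23  22   0]]
```

```bash
cat > dfit.py <<'E'
from look import *
from scipy.optimize import differential_evolution, minimize
def rays(f,b):
    u0,v0,u1,v1=b; v,u=np.mgrid[v0:v1,u0:u1]
    K=np.array([[f["fx"],0,f["cx"]],[0,f["fy"],f["cy"]],[0,0,1]],float)
    n=cv2.undistortPoints(np.stack([u,v],-1).reshape(-1,1,2).astype(float),K,np.array([float(f["k1"]),0,0,0,0])).reshape(-1,2)
    return np.c_[n,np.ones(len(n))]@f["R"], -f["R"].T@f["t"], f["range_z"][v0:v1,u0:u1].reshape(-1)
def hit(d,o,pose,box):
    x,y,th=pose; c,s=np.cos(th),np.sin(th); R=np.array([[c,s,0],[-s,c,0],[0,0,1]])
    D=d@R.T; O=R@(o-[x,y,0])
    lo=np.array([box[0]-box[2]/2,box[1]-box[3]/2,box[4]]);hi=np.array([box[0]+box[2]/2,box[1]+box[3]/2,box[5]])
    with np.errstate(divide='ignore'): a=(lo-O)/D; b=(hi-O)/D
    t0=np.minimum(a,b).max(1);t1=np.maximum(a,b).min(1)
    return np.where(t1>t0,t0,np.inf)
def cellb(): return [(0,0,.08,.08,0,.012),(0,0,.036,.0265,.048,.072)]
LT=[.004,.0075,.011,.0145]
def gaugeb(tz): return [(0,0,.016,.106,tz+.024,tz+.034),(0,0,.014,.056,tz+.034,tz+.074)]+[(0,y,t,.013,tz,tz+.024) for y,t in zip((.042,.014,-.014,-.042),LT)]
def render(d,o,objs):
    z=(0-o[2])/d[:,2]
    for pose,bx in objs:
        for b in bx: z=np.minimum(z,hit(d,o,pose,b))
    return z
def cap(e,c=.012): return np.minimum(np.abs(e),c).mean()*1e3
E
python3 - <<'E'
from dfit import *
np.set_printoptions(suppress=True)
def de(fun,x0,w): 
    x0=np.array(x0);w=np.array(w)
    r=differential_evolution(fun,list(zip(x0-w,x0+w)),maxiter=60,popsize=12,seed=1,tol=1e-8,polish=False)
    return r.x,r.fun
for n,C in(("top",(.5306,-.0484)),("side",(.5284,-.047))):
    f=load(n+"1.npz"); c=proj(f,[[*C,.04]])[0].astype(int)
    d,o,z=rays(f,(c[0]-22,c[1]-24,c[0]+23,c[1]+22))
    fun=lambda p: cap(render(d,o,[((p[0],p[1],p[2]),cellb())])-z)
    x,v=de(fun,[*C,.155],[.004,.004,.06]); print(n,"cell",x[:2]*1e3,np.degrees(x[2]),v)
    f=load(n+"_over1.npz"); W=cloud(f)
    b=(345,205,375,240) if n=="top" else (318,135,360,184)
    d,o,z=rays(f,b); P=o+d*z[:,None]; ok=(P[:,2]>-.01)&(P[:,2]<.135)&(P[:,1]>-.062)
    ok|=(P[:,2]<.02)
    d,z=d[ok],z[ok]
    cb=[((x[0],x[1],x[2]),cellb())]
    fun=lambda p: cap(render(d,o,cb+[((p[0],p[1],p[2]),gaugeb(p[3]))])-z,.02)
    g,v=de(fun,[.536,-.0885,np.radians(9),.097],[.004,.004,.06,.004]); print(n,"gauge",g[:2]*1e3,np.degrees(g[2]),g[3]*1e3,v)
    l1=g[:2]+.042*np.array([-np.sin(g[2]),np.cos(g[2])]); print("leaf1",l1*1e3,"leaf1-slot",(l1-x[:2])*1e3)
E
```

```text
top cell [530.58754648 -48.71851562] 8.649851146466842 1.3568628538553105
top gauge [539.8023895  -88.97711846] 11.703028936778137 97.20123998675518 1.5588863592124962
leaf1 [531.28314892 -47.85021073] leaf1-slot [0.69560244 0.86830489]
side cell [527.42598265 -48.40940053] 7.496430258999615 1.9912524874237925
side gauge [535.25481284 -89.98207349] 8.574515359933937 96.92421052795109 4.394138693161069
leaf1 [528.9928002 -48.4515161] leaf1-slot [ 1.56681756 -0.04211557]
```

Request:
play_rows([
  [[-0.0003, -0.0011, 0.005, -0.3, 0], [0, 0, 0.008, 0, 0], [0, 0, 0.006, 0, 0], [0, 0, 0, 0, 0], [0, 0, 0, 0, 0]],
])

```text
time_s: 9.2
position: [0.5355, -0.0895, 0.1391]
orientation: [0.648, 0.762, 0.0, 0.0]
force: [0.1, 0.1, -1.0]
gripper_width: 0.154
```

```bash
python3 - <<'E'
from mv import *
st()
E
```

```text
t 9.2 pos [535.5 -89.5 139.1] jawyaw 9.25 tilt 0.0 F [ 0.07  0.11 -1.04] T [ 0.023 -0.039 -0.046] w 0.154
```

Request:
play_rows([
  [[0, 0, 0.002, 0, 0], [0, 0, 0.001, 0, 0], [0, 0, 0.002, 0, 0], [0, 0, 0, 0, 0]],
])

```text
time_s: 9.7
position: [0.5352, -0.0894, 0.1339]
orientation: [0.648, 0.762, -0.0, -0.0]
force: [-0.0, 0.2, -1.3]
gripper_width: 0.157
```

```bash
python3 - <<'E'
from mv import *
st()
E
```

```text
t 9.7 pos [535.2 -89.4 133.9] jawyaw 9.26 tilt 0.03 F [-0.03  0.23 -1.33] T [ 0.069  0.009 -0.03 ] w 0.157
```

Request:
play_rows([
  [[0, 0, 0.002, 0.5, 0], [0, 0, 0.002, 0, 0], [0, 0, 0, 0, 0]],
])

```text
time_s: 10.07
position: [0.5352, -0.0894, 0.1298]
orientation: [0.651, 0.759, -0.0, -0.0]
force: [0.3, 0.6, -1.0]
gripper_width: 0.159
```

Request:
play_rows([
  [[0, 0, 0.002, 0, 0], [0, 0, 0.001, 0, 0], [0, 0, 0, 0, 0]],
])

```text
time_s: 10.45
position: [0.5353, -0.0894, 0.1269]
orientation: [0.651, 0.759, -0.0, -0.0]
force: [0.6, -0.1, -0.5]
gripper_width: 0.156
```

Request:
play_rows([
  [[0, 0, 0.002, 0, 0], [0, 0, 0.001, 0, 0], [0, 0, 0, 0, 0]],
])

```text
time_s: 10.82
position: [0.5353, -0.0894, 0.1239]
orientation: [0.651, 0.759, -0.0, -0.0]
force: [-0.0, 0.8, -1.3]
gripper_width: 0.155
```

Request:
play_rows([
  [[0, 0, 0.002, 0, 0], [0, 0, 0.002, 0, 0], [0, 0, 0.002, 0, 0], [0, 0, 0, 0, 0]],
])

```text
time_s: 11.32
position: [0.5352, -0.0894, 0.1178]
orientation: [0.651, 0.759, -0.0, -0.0]
force: [0.6, 0.7, -0.8]
gripper_width: 0.152
```

Request:
play_rows([
  [[0, 0, 0.002, 0, 0], [0, 0, 0.002, 0, 0], [0, 0, 0, 0, 0]],
])

```text
time_s: 11.7
position: [0.5352, -0.0894, 0.1138]
orientation: [0.651, 0.759, -0.0, -0.0]
force: [0.0, 1.0, -1.8]
gripper_width: 0.151
```

Request:
play_rows([
  [[0, 0, 0.001, 0, 0], [0, 0, 0, 0, 0]],
])

```text
time_s: 11.95
position: [0.5354, -0.0894, 0.113]
orientation: [0.651, 0.759, -0.0, -0.0]
force: [-0.5, 0.1, -0.9]
gripper_width: 0.15
```

Request:
play_rows([
  [[0, 0, 0.001, 0, 0], [0, 0, 0, 0, 0]],
])

```text
time_s: 12.2
position: [0.5356, -0.0896, 0.1126]
orientation: [0.651, 0.759, 0.0, 0.0]
force: [-0.5, -0.5, 2.1]
gripper_width: 0.154
```

Request:
play_rows([
  [[0, 0, 0.001, 0, 0], [0, 0, 0, 0, 0]],
])

```text
time_s: 12.45
position: [0.5356, -0.0896, 0.1115]
orientation: [0.651, 0.759, 0.0, 0.0]
force: [-1.1, -0.6, 4.5]
gripper_width: 0.157
```

```bash
python3 - <<'E'
from look import *
s,R=st(); look("l1",[.53,-.05,.08]); 
f=load("side_l1.npz"); c=proj(f,[[.5294,-.047,.072]])[0].round().astype(int)
print((cloud(f)[c[1]-12:c[1]+8,c[0]-12:c[0]+10,2]*1e3).round().astype(int))
# slot estimate: gauge frame
p=s["position"]*1e3
E
```

```text
t 12.45 pos [535.6 -89.6 111.5] jawyaw 8.76 tilt 0.04 F [-1.09 -0.65  4.48] T [0.047 0.245 0.052] w 0.157
top crop origin (np.int64(318), np.int64(177))
side crop origin (np.int64(293), np.int64(125))
[[ -5   2   0   1  -1  69  95  95  96 104 105 105 104 106   2  -1   0   0
    1   1   0  -8]
 [  0   1  -1   1  -3  67  65  84  92  97 103 101 103 101   1   2   0   1
    1   2   0  -1]
 [ -2   0  -2  -1   1  62  65  82  86  98  99 100  99  98   0   0  -2  -1
   -1   3   3   1]
 [ -3   0   2   1   1  58  58  79  84  93  93  96  95  93  -2   0   1   0
    1  -3   0   0]
 [  1  -4   1   1   2  53  53  68  83  88  93  93  91  91   1   0   0  -2
    0   1  -1   0]
 [ -1   0  -1   0   2   1   1  66  80  87  87  89 695  87   1   1   1  -1
   -1   0  -1   2]
 [  0  -2   0   5   3   2   1  61  78  85  86  84  84  85   0   1   0   0
    1   0  -2   0]
 [  1   3   0  -2  -3   1   1  57  57  82  85  84  86  86  86   2  -2   2
    0   1   3  -1]
 [  0   0  -1  -1   2   0  -1  55  55  79  85  86  86  83  86   2  -1   0
    2   1   0   0]
 [ -1   0   2   2   1   2  -1   1  52  64  85  85  86  86  86 
[... 261 characters left out ...]
1  78  77  76  76  77  73  73
    1   0   1   1]
 [  1  -2  -1   1   1   1   0  67  69  72  73  70  71  69  66  67  72  72
   70   0  -1   1]
 [ -1   1  -1   0  -1 695   1  65  71  70  71  72  72  70  72  71  69  70
   69   0   1  -1]
 [  2  -2   0  -1   3   1  55  63  66  69  68  69  68  66  68  68  68  67
   66  -1   2  -1]
 [  1   0   1   2   0  -1  50  61  65  66  65  66  63  62  63  64  61  64
   62   1   0   1]
 [ -2   0   0   2   0   0   1  56  60  62  63  62  61  61  61  57  60  61
   59   0 695   0]
 [  1  -1  -1  -2   1   2   1  53  59  57  58  57  60  57  54  55  57  55
   53   1   0   0]
 [  2   1   0   1  -1   0  -2  50  53  55  52  54  52  52  52  53  51  51
   50  22  23   2]]
```

View pics/l1.png

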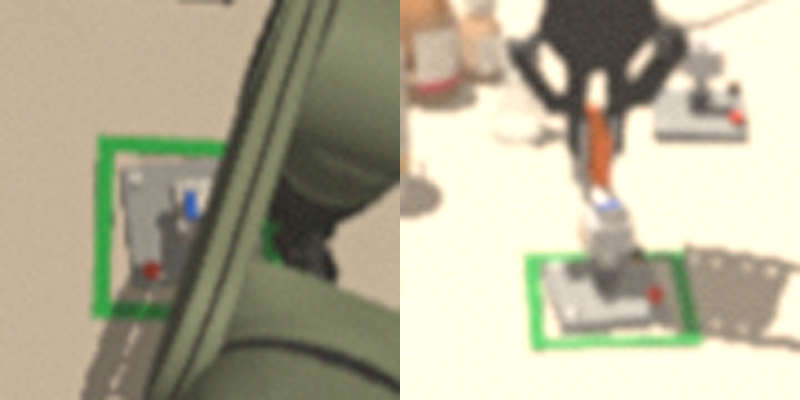

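Request:
play_rows([
  [[0, 0, -0.004, 0, 0], [0, 0, -0.008, 0, 0], [0, 0, -0.008, 0, 0], [0, 0, -0.007, 0, 0], [0.014, 0, 0, 0, 0], [0.014, 0, 0, 0, 0], [0, 0, 0, 0, 0], [0, 0, 0, 0, 0]],
])

```text
time_s: 13.55
position: [0.531, -0.0614, 0.1378]
orientation: [0.651, 0.759, -0.0, -0.0]
force: [0.2, -0.4, -0.1]
gripper_width: 0.153
```

```bash
cat > rel.py <<'E'
from dfit import *
def de(fun,x0,w): 
    x0=np.array(x0);w=np.array(w)
    r=differential_evolution(fun,list(zip(x0-w,x0+w)),maxiter=50,popsize=12,seed=1,tol=1e-8,polish=False)
    return r.x,r.fun
CELL={"top":(.53059,-.04872,np.radians(8.65)),"side":(.52743,-.04841,np.radians(8.0))}
def rel(tag,yl,off=(.0,0),k=3):
    s,R=st(); p=s["position"]; yaw=np.arctan2(R[1,1],R[0,1])
    look(tag,[.53,-.05,.08],k=k)
    for n in("top","side"):
        f=load(f"{n}_{tag}.npz"); d,o,z=rays(f,(318,125,360,184) if n=="side" else (335,200,395,245))
        P=o+d*z[:,None]; keep=(P[:,2]>-.01)&(P[:,2]<p[2]-.028)
        # drop finger/arm pixels
        d,z=d[keep],z[keep]; C=CELL[n]
        fun=lambda q: cap(render(d,o,[(C,cellb()),((q[0],q[1],q[2]),gaugeb(q[3]))])-z,.02)
        tz=p[2]-.0606
        for cy in (0,):
            g,v=de(fun,[p[0],p[1],yaw,tz],[.005,.005,.04,.003])
            l=g[:2]+yl*np.array([-np.sin(g[2]),np.cos(g[2])]); e=(l-C[:2])*1e3
            a=np.radians(8.7); print(n,"gauge",(g[:2]*1e3).round(1),np.degrees(g[2]).round(1),(g[3]*1e3).round(1),"cost",round(v,2),"leaf-slot world",e.round(2),"in slot x,y",(e@np.array([np.cos(a),np.sin(a)])).round(2),(e@np.array([-np.sin(a),np.cos(a)])).round(2))
E
python3 - <<'E'
from rel import *
rel("over2",.014)
E
```

```text
t 13.55 pos [531.  -61.4 137.8] jawyaw 8.81 tilt 0.02 F [ 0.18 -0.37 -0.08] T [-0.018  0.028  0.004] w 0.153
top crop origin (np.int64(318), np.int64(177))
side crop origin (np.int64(293), np.int64(125))
top gauge [533.6 -63.4] 8.9 75.7 cost 1.37 leaf-slot world [ 0.8 -0.9] in slot x,y 0.66 -1.01
side gauge [530.1 -64. ] 8.0 77.7 cost 5.57 leaf-slot world [ 0.76 -1.74] in slot x,y 0.49 -1.84
```

View pics/over2.png

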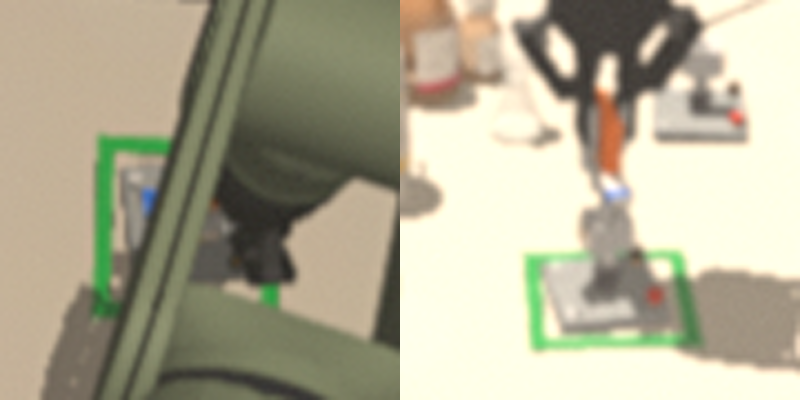

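Request:
play_rows([
  [[0.0005, -0.0005, 0.002, 0, 0], [0, 0, 0.002, 0, 0], [0, 0, 0, 0, 0]],
])

```text
time_s: 14.22
position: [0.5303, -0.0613, 0.1337]
orientation: [0.651, 0.759, -0.0, -0.0]
force: [0.0, 0.2, -1.3]
gripper_width: 0.157
```

Request:
play_rows([
  [[0, 0, 0.001, 0, 0], [0, 0, 0.001, 0, 0], [0, 0, 0, 0, 0]],
])

```text
time_s: 14.6
position: [0.5305, -0.0613, 0.132]
orientation: [0.651, 0.759, -0.0, -0.0]
force: [-0.3, -0.6, -0.5]
gripper_width: 0.154
```

Request:
play_rows([
  [[0, 0, 0.001, 0, 0], [0, 0, 0, 0, 0]],
])

```text
time_s: 14.85
position: [0.5305, -0.0613, 0.131]
orientation: [0.651, 0.759, -0.0, -0.0]
force: [-1.2, -0.0, -1.5]
gripper_width: 0.155
```

Request:
play_rows([
  [[0, 0, 0.001, 0, 0], [0, 0, 0, 0, 0]],
])

```text
time_s: 15.1
position: [0.5305, -0.0613, 0.13]
orientation: [0.651, 0.759, -0.0, -0.0]
force: [-1.3, -0.4, -1.1]
gripper_width: 0.156
```

Request:
play_rows([
  [[0, 0, 0.001, 0, 0], [0, 0, 0, 0, 0]],
])

```text
time_s: 15.35
position: [0.5305, -0.0613, 0.129]
orientation: [0.651, 0.759, -0.0, -0.0]
force: [0.3, -0.2, -1.4]
gripper_width: 0.159
```

Request:
play_rows([
  [[0, 0, 0.001, 0, 0], [0, 0, 0.001, 0, 0], [0, 0, 0, 0, 0]],
])

```text
time_s: 15.72
position: [0.5305, -0.0613, 0.1269]
orientation: [0.651, 0.759, -0.0, -0.0]
force: [0.3, 0.4, -0.8]
gripper_width: 0.154
```

Request:
play_rows([
  [[0, 0, 0.002, 0, 0], [0, 0, 0.002, 0, 0], [0, 0, 0, 0, 0]],
])

```text
time_s: 16.1
position: [0.5303, -0.0613, 0.1228]
orientation: [0.651, 0.759, -0.0, -0.0]
force: [0.1, 0.3, -0.9]
gripper_width: 0.154
```

Request:
play_rows([
  [[0, 0, 0.002, 0, 0], [0, 0, 0.002, 0, 0], [0, 0, 0, 0, 0]],
])

```text
time_s: 16.48
position: [0.5304, -0.0613, 0.1188]
orientation: [0.651, 0.759, -0.0, -0.0]
force: [0.3, -0.1, -1.2]
gripper_width: 0.154
```

Request:
play_rows([
  [[0, 0, 0.002, 0, 0], [0, 0, 0.002, 0, 0], [0, 0, 0, 0, 0]],
])

```text
time_s: 16.85
position: [0.5304, -0.0613, 0.1148]
orientation: [0.651, 0.759, -0.0, -0.0]
force: [-0.2, -0.1, -1.6]
gripper_width: 0.155
```

Request:
play_rows([
  [[0, 0, 0.001, 0, 0], [0, 0, 0.001, 0, 0], [0, 0, 0, 0, 0]],
])

```text
time_s: 17.23
position: [0.5305, -0.0613, 0.113]
orientation: [0.651, 0.759, -0.0, -0.0]
force: [-0.1, 0.6, -1.3]
gripper_width: 0.151
```

Request:
play_rows([
  [[0, 0, 0.001, 0, 0], [0, 0, 0, 0, 0]],
])

```text
time_s: 17.48
position: [0.5307, -0.0614, 0.1126]
orientation: [0.651, 0.759, 0.0, 0.0]
force: [-0.7, -0.2, 3.8]
gripper_width: 0.157
```

Request:
play_rows([
  [[0, 0, 0.001, 0, 0], [0, 0, 0, 0, 0]],
])

```text
time_s: 17.73
position: [0.5308, -0.0615, 0.1114]
orientation: [0.651, 0.759, 0.0, 0.0]
force: [-0.2, -0.3, 4.3]
gripper_width: 0.152
```

Request:
play_rows([
  [[0, 0, -0.004, 0, 0], [0, 0, -0.008, 0, 0], [0, 0, -0.008, 0, 0], [0, 0, -0.006, 0, 0], [0.014, 0, 0, 0, 0], [0.014, 0, 0, 0, 0], [0, 0, 0, 0, 0], [0, 0, 0, 0, 0]],
])

```text
time_s: 18.73
position: [0.5261, -0.0333, 0.1369]
orientation: [0.651, 0.759, -0.0, -0.0]
force: [0.5, 0.1, -0.7]
gripper_width: 0.152
```

```bash
python3 - <<'E'
from rel import *
rel("over3",-.014)
E
```

```text
t 18.73 pos [526.1 -33.3 136.9] jawyaw 8.81 tilt 0.02 F [ 0.53  0.13 -0.7 ] T [-0.019  0.055 -0.06 ] w 0.152
top crop origin (np.int64(318), np.int64(177))
side crop origin (np.int64(293), np.int64(125))
top gauge [528.7 -37.1] 9.8 73.9 cost 1.45 leaf-slot world [ 0.51 -2.19] in slot x,y 0.18 -2.24
side gauge [525.1 -35. ] 8.2 76.8 cost 5.2 leaf-slot world [-0.3  -0.42] in slot x,y -0.36 -0.37
```

View pics/over3.png

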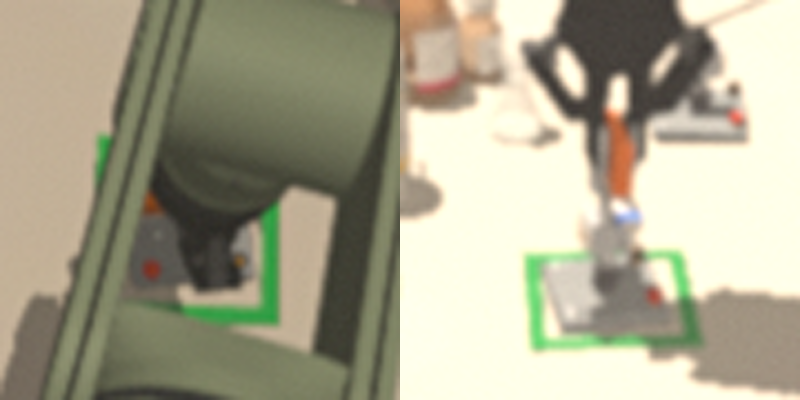

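Request:
play_rows([
  [[0, 0, 0.002, 0, 0], [0, 0, 0.002, 0, 0], [0, 0, 0, 0, 0]],
])

```text
time_s: 19.4
position: [0.5261, -0.0337, 0.1327]
orientation: [0.651, 0.759, -0.0, -0.0]
force: [-0.0, 0.3, -0.7]
gripper_width: 0.151
```

Request:
play_rows([
  [[0, 0, 0.001, 0, 0], [0, 0, 0, 0, 0]],
])

```text
time_s: 19.65
position: [0.5263, -0.0337, 0.132]
orientation: [0.651, 0.759, -0.0, -0.0]
force: [0.6, -0.3, -0.9]
gripper_width: 0.156
```

Request:
play_rows([
  [[0, 0, 0.001, 0, 0], [0, 0, 0, 0, 0]],
])

```text
time_s: 19.9
position: [0.5265, -0.0337, 0.1313]
orientation: [0.651, 0.759, 0.0, 0.0]
force: [-0.0, 0.4, -0.4]
gripper_width: 0.154
```

Request:
play_rows([
  [[0, 0, 0.001, 0, 0], [0, 0, 0, 0, 0]],
])

```text
time_s: 20.15
position: [0.5268, -0.0337, 0.1307]
orientation: [0.651, 0.759, 0.0, 0.0]
force: [-0.5, -0.5, 3.7]
gripper_width: 0.156
```

Request:
play_rows([
  [[0, 0, 0.001, 0, 0], [0, 0, 0, 0, 0]],
])

```text
time_s: 20.4
position: [0.5268, -0.0337, 0.1295]
orientation: [0.651, 0.759, 0.0, 0.0]
force: [0.4, -0.4, 4.1]
gripper_width: 0.155
```

Request:
play_rows([
  [[0, 0, -0.003, 0, 0], [0, 0.001, 0, 0, 0], [0, 0, 0, 0, 0], [0, 0, 0.001, 0, 0], [0, 0, 0.0005, 0, 0], [0, 0, 0, 0, 0]],
])

```text
time_s: 21.15
position: [0.5271, -0.0335, 0.1308]
orientation: [0.651, 0.759, -0.0, -0.0]
force: [-1.6, 0.3, 1.9]
gripper_width: 0.154
```

Request:
play_rows([
  [[0, 0, 0.0005, 0, 0], [0, 0, 0, 0, 0]],
])

```text
time_s: 21.4
position: [0.5272, -0.0335, 0.1301]
orientation: [0.651, 0.759, -0.0, -0.0]
force: [-2.1, -0.8, 3.5]
gripper_width: 0.16
```

Request:
play_rows([
  [[0, 0, 0.0005, 0, 0], [0, 0, 0, 0, 0]],
])

```text
time_s: 21.65
position: [0.5272, -0.0335, 0.1296]
orientation: [0.651, 0.759, -0.0, -0.0]
force: [-3.0, 0.5, 3.6]
gripper_width: 0.153
```

Request:
play_rows([
  [[0, 0, 0.0005, 0, 0], [0, 0, 0, 0, 0]],
])

```text
time_s: 21.9
position: [0.5272, -0.0335, 0.1291]
orientation: [0.651, 0.759, -0.0, -0.0]
force: [-2.8, 1.1, 3.9]
gripper_width: 0.152
```

Request:
play_rows([
  [[0, 0, -0.003, 0, 0], [0, -0.0015, 0, 0, 0], [0, 0, 0, 0, 0], [0, 0, 0.001, 0, 0], [0, 0, 0.0005, 0, 0], [0, 0, 0, 0, 0]],
])

```text
time_s: 22.65
position: [0.5264, -0.0338, 0.131]
orientation: [0.651, 0.759, 0.0, 0.001]
force: [1.2, 0.3, 2.1]
gripper_width: 0.154
```

Request:
play_rows([
  [[0, 0, 0.0005, 0, 0], [0, 0, 0, 0, 0]],
])

```text
time_s: 22.9
position: [0.5264, -0.0338, 0.1305]
orientation: [0.651, 0.759, 0.0, 0.001]
force: [0.8, -0.3, 2.6]
gripper_width: 0.152
```

Request:
play_rows([
  [[0, 0, 0.0005, 0, 0], [0, 0, 0, 0, 0]],
])

```text
time_s: 23.15
position: [0.5263, -0.0338, 0.1299]
orientation: [0.651, 0.759, 0.0, 0.001]
force: [1.4, 0.4, 3.6]
gripper_width: 0.153
```

Request:
play_rows([
  [[0, 0, 0.0005, 0, 0], [0, 0, 0, 0, 0]],
])

```text
time_s: 23.4
position: [0.5262, -0.0338, 0.1293]
orientation: [0.651, 0.759, 0.0, 0.0]
force: [2.3, 0.2, 3.6]
gripper_width: 0.158
```

Request:
play_rows([
  [[0, 0, -0.004, 0, 0], [0, 0, -0.008, 0, 0], [0, 0, -0.008, 0, 0], [-0.014, 0.0003, 0, 0, 0], [-0.014, 0.0003, 0, 0, 0], [0, 0, 0, 0, 0], [0, 0, 0, 0, 0]],
])

```text
time_s: 24.28
position: [0.5303, -0.0616, 0.1487]
orientation: [0.651, 0.759, -0.0, -0.001]
force: [-0.3, -0.1, -2.0]
gripper_width: 0.152
```

```bash
python3 - <<'E'
from mv import *
to(530.7,-61.4,134,8.75)
E
```

```text
t 24.27 pos [530.3 -61.6 148.7] jawyaw 8.71 tilt 0.06 F [-0.26 -0.1  -1.97] T [0.028 0.021 0.049] w 0.152
delta tool mm (before turn) [ 0.11  0.39 14.67]
turn -0.04
delta after turn [ 0.11  0.39 14.67]
```

Request:
play_rows([
  [[0, 0.0004, 0.005, 0, 0], [0, 0, 0.005, 0, 0], [0, 0, 0.0045, 0, 0], [0, 0, 0, 0, 0]],
])

```text
time_s: 24.78
position: [0.5305, -0.061, 0.1338]
orientation: [0.651, 0.759, -0.0, -0.001]
force: [-1.0, 0.4, -0.6]
gripper_width: 0.156
```

Request:
play_rows([
  [[0, 0, 0.0015, 0, 0], [0, 0, 0.0015, 0, 0], [0, 0, 0.0015, 0, 0], [0, 0, 0, 0, 0]],
])

```text
time_s: 25.28
position: [0.531, -0.0613, 0.13]
orientation: [0.651, 0.759, -0.0, -0.0]
force: [0.1, 0.6, -0.5]
gripper_width: 0.155
```

Request:
play_rows([
  [[0, 0, 0.0015, 0, 0], [0, 0, 0.0015, 0, 0], [0, 0, 0, 0, 0]],
])

```text
time_s: 25.65
position: [0.5309, -0.0612, 0.1269]
orientation: [0.651, 0.759, -0.0, -0.0]
force: [-0.8, -0.1, -0.3]
gripper_width: 0.154
```

Request:
play_rows([
  [[0, 0, 0.003, 0, 0], [0, 0, 0.003, 0, 0], [0, 0, 0.003, 0, 0], [0, 0, 0.002, 0, 0], [0, 0, 0, 0, 0]],
])

```text
time_s: 26.28
position: [0.5309, -0.0612, 0.1158]
orientation: [0.651, 0.759, -0.0, -0.0]
force: [-0.3, 0.0, -0.9]
gripper_width: 0.155
```

Request:
play_rows([
  [[0, 0, 0.001, 0, 0], [0, 0, 0.001, 0, 0], [0, 0, 0.001, 0, 0], [0, 0, 0, 0, 0]],
])

```text
time_s: 26.78
position: [0.531, -0.0613, 0.113]
orientation: [0.651, 0.759, -0.0, -0.0]
force: [-0.7, -0.4, -1.0]
gripper_width: 0.155
```

Request:
play_rows([
  [[0, 0, 0.0005, 0, 0], [0, 0, 0, 0, 0]],
])

```text
time_s: 27.02
position: [0.5311, -0.0613, 0.1127]
orientation: [0.651, 0.759, 0.0, 0.0]
force: [0.1, 0.4, -0.4]
gripper_width: 0.157
```

Request:
play_rows([
  [[0, 0, 0.0005, 0, 0], [0, 0, 0, 0, 0]],
])

```text
time_s: 27.28
position: [0.5312, -0.0614, 0.1126]
orientation: [0.651, 0.759, 0.0, 0.0]
force: [-0.5, -0.1, 3.7]
gripper_width: 0.153
```

Request:
play_rows([
  [[0, 0, 0, 0, 0.25], [0, 0, 0, 0, 0.3], [0, 0, 0, 0, 0.5], [0, 0, 0, 0, 0.5], [0, 0, 0, 0, 0.5]],
])

```text
time_s: 27.9
position: [0.5311, -0.0613, 0.112]
orientation: [0.651, 0.759, -0.0, -0.0]
force: [-0.0, -0.0, 0.4]
gripper_width: 0.498
```

```bash
python3 - <<'E'
from look import *
st(); look("rel",[.53,-.05,.08])
E
```

```text
t 27.9 pos [531.1 -61.3 112. ] jawyaw 8.76 tilt 0.0 F [-0.02 -0.01  0.35] T [ 0.042  0.029 -0.057] w 0.498
top crop origin (np.int64(318), np.int64(177))
side crop origin (np.int64(293), np.int64(125))
```

View pics/rel.png

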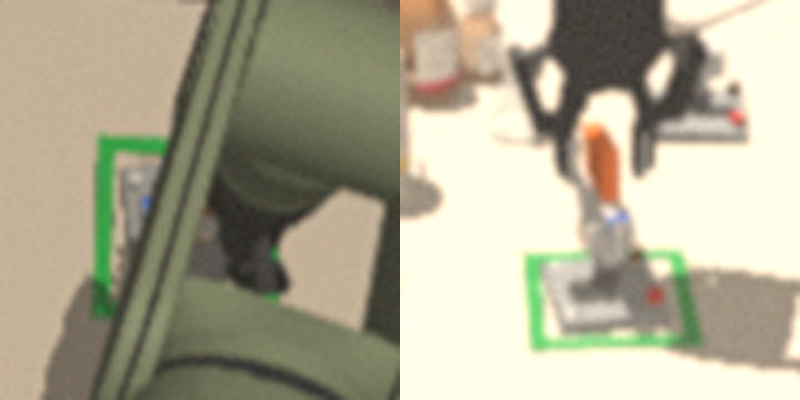

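Request:
play_rows([
  [[0, 0, -0.01, 0, 0.5], [0, 0, -0.02, 0, 0.5], [0, 0, -0.03, 0, 0.5], [0, 0, -0.04, 0, 0.5], [0, 0, -0.04, 0, 0.5], [0.03, 0, -0.01, 0, 0.5], [0.04, 0, 0, 0, 0.5], [0.04, 0, 0, 0, 0.5], [0.04, 0, 0, 0, 0.5], [0.04, 0, 0, 0, 0.5], [0.03, 0, 0, 0, 0.5], [0, 0, 0, 0, 0.5]],
])

```text
time_s: 29.5
position: [0.4972, 0.1578, 0.2629]
orientation: [0.65, 0.76, 0.0, 0.0]
force: [-0.2, -0.2, -0.1]
gripper_width: 0.499
```

```bash
python3 - <<'E'
from rel import *
rel("final",.014,k=3)
for n in("top","side"):
    f=load(f"{n}_final.npz"); W=cloud(f)
    m=(abs(W[...,0]-.53)<.03)&(abs(W[...,1]+.06)<.07)
    b=m&(W[...,2]>.079)&(W[...,2]<.092); g=m&(W[...,2]>.118)&(W[...,2]<.14)
    print(n,"bar z",np.median(W[b][:,2]),cv2.minAreaRect((W[b][:,:2]*1e3).astype(np.float32)),"grip top",np.median(W[g],0))
E
```

```text
t 29.5 pos [497.2 157.8 262.9] jawyaw 8.96 tilt 0.06 F [-0.19 -0.24 -0.06] T [-0.013 -0.026 -0.044] w 0.499
top crop origin (np.int64(318), np.int64(177))
side crop origin (np.int64(293), np.int64(125))
top gauge [500.4 157.3] 7.2 201.1 cost 3.3 leaf-slot world [-31.99 219.89] in slot x,y 1.64 222.2
side gauge [492.2 157.9] 6.7 205.2 cost 7.76 leaf-slot world [-36.87 220.23] in slot x,y -3.13 223.27
top bar z 0.08713380479218119 ((533.0382690429688, -64.06411743164062), (16.686744689941406, 105.45502471923828), 9.84350299835205) grip top [ 0.5334233  -0.06755601  0.12448067]
side bar z 0.0870665283543953 ((530.5785522460938, -62.8330078125), (16.250629425048828, 106.33085632324219), 10.857914924621582) grip top [ 0.53118435 -0.0559198   0.12203467]
```

View pics/final.png

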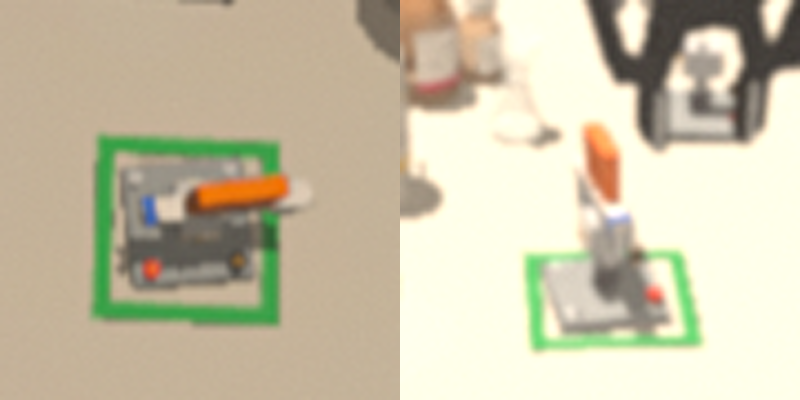

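```bash
python3 - <<'E'
from look import *
f=load("top_final.npz"); W=cloud(f); fr=f["frame"]
m=(abs(W[...,0]-.53)<.03)&(abs(W[...,1]+.064)<.06)
for nm,lo,hi in(("bar",.081,.094),("grip",.118,.135)):
    P=W[m&(W[...,2]>lo)&(W[...,2]<hi)]
    a=np.radians(8.8); x=(P[:,:2]-[.5316,-.0625])@[np.cos(a),np.sin(a)]; y=(P[:,:2]-[.5316,-.0625])@[-np.sin(a),np.cos(a)]
    A=np.c_[np.ones(len(P)),y,x]
    c=np.linalg.lstsq(A,P[:,2],rcond=None)[0]
    r=P[:,2]-A@c; k=abs(r)<.004; c=np.linalg.lstsq(A[k],P[k,2],rcond=None)[0]
    print(nm,len(P),"z0 mm",c[0]*1e3,"tilt deg along y,x",np.degrees(c[1:]), "x mean",x.mean()*1e3,"y range",y.min()*1e3,y.max()*1e3)
    for yy in range(-60,60,12):
        q=(y*1e3>yy)&(y*1e3<yy+12)
        if q.sum(): print(yy,q.sum(),np.median(P[q,2]).round(4))
h=(abs(W[...,0]-.53)<.03)&(abs(W[...,1]+.048)<.02)&(W[...,2]>.06)&(W[...,2]<.078); print("head",h.sum(),np.median(W[h][:,2]))
E
```

```text
bar 98 z0 mm 86.05498070011096 tilt deg along y,x [5.21356705 2.56230004] x mean -1.1316772749566624 y range -52.85367208456792 51.03890418680537
-60 4 0.0819
-48 8 0.0818
-36 4 0.0833
-24 3 0.0879
-12 6 0.085
0 5 0.089
12 4 0.0873
24 30 0.0884
36 27 0.0901
48 7 0.0903
grip 115 z0 mm 125.40600655428678 tilt deg along y,x [ 5.90535353 -0.46090047] x mean 1.4321947340373888 y range -33.19925338906247 22.312983087945508
-36 19 0.1224
-24 25 0.1238
-12 24 0.1247
0 26 0.1255
12 21 0.1273
head 63 0.07171467527107847
```

```bash
python3 - <<'E'
from look import *
f=load("top_final.npz"); cv2.imwrite("pics/topend.png",f["frame"][:,:,::-1])
a=load("top1.npz"); 
Wa,Wb=cloud(a),cloud(f)
for n,c in(("timer",(.645,.219)),("flask",(.578,-.292)),("bottle",(.69,-.2)),("cellR",(.45,-.3)),("cellL",(.52,.44))):
    q=[W[(abs(W[...,0]-c[0])<.07)&(abs(W[...,1]-c[1])<.07)&(W[...,2]>.01)&(W[...,2]<.2)].mean(0).round(4) for W in(Wa,Wb)]; print(n,*q)
E
```

```text
timer [0.675  0.2177 0.0337] [0.7121 0.2713 0.0124]
flask [ 0.5928 -0.3119  0.0582] [ 0.5931 -0.3118  0.0578]
bottle [ 0.6991 -0.1968  0.1148] [ 0.6991 -0.1968  0.1148]
cellR [ 0.4329 -0.312   0.0349] [ 0.4331 -0.312   0.0361]
cellL [0.5039 0.4629 0.025 ] [0.5033 0.4621 0.0256][ WARN:0@0.076] global loadsave.cpp:1063 imwrite_ Unsupported depth image for selected encoder is fallbacked to CV_8U.
```

View pics/topend.png

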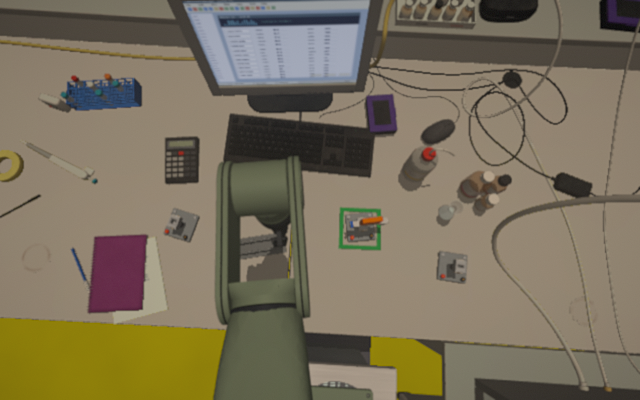

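```bash
python3 - <<'E'
from look import *
a=load("side1.npz");f=load("side_final.npz")
Wa,Wb=cloud(a),cloud(f)
q=[W[(abs(W[...,0]-.645)<.05)&(abs(W[...,1]-.219)<.05)&(W[...,2]>.01)&(W[...,2]<.08)].mean(0).round(4) for W in(Wa,Wb)]; print(*q)
st(); print(arm.sign_off())
E
```

```text
[0.6502 0.235  0.0439] [0.6503 0.2351 0.0439]
t 29.8 pos [497.8 155.1 262.2] jawyaw 8.67 tilt 0.02 F [ 0.   -0.08  0.23] T [-0.008 -0.031 -0.04 ] w 0.499
the job is handed in; nothing more can be done
None
```

The gauge now stands in the taped cell's slot on leaf 2 (7.5 mm), the thickest leaf that went in. I let go of it and handed the job in at 29.8 s.

- **Leaf 1:** it went to the slot's floor.
- **Leaf 2:** it also went to the slot's floor.
- **Leaf 3:** it stopped on the rim about 1.8 mm below the top face. I tried it again slightly to each side and it stopped both times, with the side force reversing, so it was binding on the chamfer on both sides.
- **Forces:** the contact force on the head never read above about 4.5 N, so I estimate the head went down no more than about 2 mm.
- **Final insertion:** I lifted the gauge clear, put leaf 2 back until I felt the floor, released it and backed off. The force then read about zero and the gripper was well away.

**Last checks:**
- **Gauge height:** the bar is at about the height expected for a leaf on the floor, 86–87 mm against 86 mm.
- **Lean:** the gauge leans about 5° along its length. That matches the leaf's play in the slot, since the gauge hangs off-centre on leaf 2. It means the leaf rests on one bottom corner rather than flat.
- **Head:** it reads up, at about 72 mm.
- **Other objects:** the other two cells, flask, bottle and timer have not moved. The top camera's view of the timer was blocked by the arm, so I checked the timer with the side camera.

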